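# Load and start the blood-smear drying stand

### The arm

A 6-joint arm with a two-finger parallel gripper is mounted at the origin on the work surface. World frame = base frame: x ahead of the robot, y to its left, z up, the work surface at z = 0. Lengths are in m, angles in degrees, forces in N, time in s.
With the tool pointing down it reaches from about 0.25 to 0.775 m from the base axis. Payload 4 kg.
Tool frame: the origin (TCP) lies at the very end of the fingers, on their centre line; the grasp point (between the pads) lies 19 mm behind it; z points along the fingers, x is the direction in which the jaws open and shut, and the axes are right-handed (so a half turn about z gives the same grasp; the last joint's range is limited). The gripper opens to 94 mm and grips with 3 to 60 N. Pads are 16 mm wide; open, the fingers measure 119 mm over their backs; the gripper's body (75 mm by 177 mm) begins 78 mm behind the grasp point.
Start: joints at [63.707, 4.996, 78.535, -0, 96.463, -5.907], TCP at [0.192, 0.516, 0.206] pointing down, gripper open.
Joint ranges: [-177.83, 177.83], [-43.37, 116.18], [15.69, 146.23], [-61.86, 241.86], [9.47, 152.12], [-147.06, 147.06]. Speed limits (degrees/s): [159.86, 159.86, 180, 180, 180, 180].

### API

Orientations are given as [roll, pitch, yaw] about the fixed x, y, z axes, in that order (R = Rz(yaw) Ry(pitch) Rx(roll)).
In Python, from bench import bot gives the robot as it stands.
- The arm moves only by the tool step_arm, never from a script. Its argument "steps" is a list of rows, each a list of 3 entries, a list of its own where there are three numbers: the shift along the tool's x, y, z in units of 40 mm (1.0 is 40 mm), then the turn about the tool's z in units of 8 degrees (1.0 is 8 degrees), then the finger opening in mm, from 0 to 94. A call has 1 to 20 rows; each row is the pose to reach, as a shift and turn from the pose commanded when the call began, along the tool's axes at that moment; what a row does not reach only later rows make up. A row lasts 1/10 s, in which the tool goes at most 50 mm and 8.59 degrees, less where a joint would pass 70% of its speed; a pose out of reach is approached as far as the arm can. A call with a gripper value outside its range is refused whole. The fingers move at their own pace and stop on an object; "squeeze" is the grip in N (left out, the last holds). Time passes only in rows, so rows that repeat a pose let the fingers close. It gives the time, the measured TCP pose, the force and the opening at its end, in the units of the state.
- bot.observe(): the state, without advancing time (a new reading comes with each control period).
- bot.read_camera(name): name is "side" or "top"; returns (picture, depth): 400x640x3 uint8, red, green, blue; 400x640 float32, m along the optical axis (not along the pixel's ray), 0 where there is no reading.
- bot.camera_params(name): a dict with "mtx" (3x3 intrinsics, pixels), "D" ([k1, k2, p1, p2, k3] as OpenCV has them; the pictures are not rectified), "rvec" (rotation vector, rad) and "tvec" (3), from world to camera coordinates, as OpenCV has them. Camera axes: x right, y down, z forward; pixel columns grow to the right and rows downward; lengths in m; the calibration is good to about 2 mm. A picture is of the moment at which its call begins. camera_params takes no time and is no camera call.
- bot.hand_in(): hands the job in, once; it reports no verdict.
Trained networks look in the newest picture that a camera, given by its name, has taken for a name from the list of things; names that differ only in an ending like _2 or _b are one class to them, and where a whole thing is asked for, a point or a joint stands for the part that bears it (a point fixed in the world has none). Each returns a list of dicts, best first, with "conf" (0 to 1); they miss things now and then, are a little off and sometimes report something else, mostly with a low value. They report only what shows in the picture. A call takes as long as a camera call.
- bot.spot_in(camera, target): "xyz" ([x, y, z] in m, in world coordinates, good to about 4 mm: the middle of the surface that is visible of it).
- bot.spot_point(camera, target): "xyz" ([x, y, z] in m, in world coordinates, good to about 4 mm: a listed point, or the origin of a listed thing).
The state is a dict: "time_s": time; "joints": joint angles; "qvel": joint speeds; "effort": joint torques, N m; "ee_pos": TCP position; "ee_rot": TCP orientation; "force": force on the tool from outside, world axes, zero at the start; "moment": the same for the moment, N m; "opening": opening from 0.0 (shut) to 1.0 (fully open).
Only numpy, scipy, OpenCV 4.12 (cv2) and the standard library are available. Lean on these libraries where they do the work, as an engineer would, in place of code of your own. Each camera call takes 0.05 s, during which the arm holds its last target.

### The job

Get the smear dryer going: first test its limit switch by pushing the roller arm over to the left until it clicks and letting it spring back, without forcing it to its end stop. Then hang every slide hanger standing on the bench astride the drying bar, none touching another, and only then push the bolt on the front of the stand all the way home into its keeper; last, push the roller arm over until it clicks once more to start the dryer and let it go. Leave the tube rack, bottle and beaker where they are.

Things in the scene. Friction and masses are not known exactly. Their poses are not given: they have to be found in the camera images.
- h1 (a point): Hanger 1, one of up to four alike (absent: None). Steel upside-down U, 94 mm tall, 0.14 kg: two plate legs 4 mm thick, inner gap 32 mm, on foot flanges 56 mm (x) by 58 mm (y) overall; a glass slide outside each leg; open at both y ends. Peaked roof (35 degrees) with a grey grip fin 10 mm thick (x), 36 long (y), spanning 20 to 47 mm above this point, the centre, 47 mm above the feet; z up.
- h2 (a point): Hanger 2, shaped as hanger 1. Hangers start standing on their legs on the bench at the robot's right; in most runs one may be knocked a few cm aside.
- h3 (a point): Hanger 3, shaped as hanger 1. Hung, the bar runs along the hanger's y, between its legs and under the roof peak, which self-centres on it; the hanger's centre then lies 7 mm below the bar's axis.
- h4 (a point): Hanger 4, shaped as hanger 1.
- bar_mid (a point): Middle of the stand's steel bar, on its axis: 12 mm diameter, along this frame's y, 140 mm above the bench, 308 mm clear between posts that end 148 mm high. z up, x away from the robot. Below: drip tray, rim 32 mm high; behind (x 62 to 82 mm) a fan strip 66 mm high. Base 16 mm high, x -165 to +85 mm, y -170 to +170 mm. Fixed; place and yaw vary.
- bolt_knob (a point): Centre of the bolt's upright black knob on the front of the stand's base, 135 mm before the bar: cylinder 16 mm diameter, 30 mm tall, this point 71 mm above the bench (bottom 56, top 86). Straps and keeper beside it are lower, tops at 48 to 50 mm. Axes as the bar's; the knob slides along +y (to the robot's left).
- keeper (a point): Centre of the keeper, the steel staple that the bolt's tip enters: 32 mm (x) by 24 mm (y, the bolt's direction), top 50 mm above the bench, fixed to the stand. The knob at home stops 72 mm short of it along y.
- bolt (a joint): Travel of the bolt in m: 0 = fully drawn (tip 15 mm short of the keeper), 0.045 = fully home against its stop; stays where it is left; about 2 N moves it.
- roller (a point): Centre of the black roller (20 mm diameter, 14 mm wide along its axle, x) at the end of the limit switch's arm; 135 mm above the bench at rest. This frame turns with the arm.
- switch_pivot (a point): Point on the arm's pivot axis in the roller's plane, 75 mm above the bench. Arm 60 mm long, upright at rest. z up; x = pivot axis, away from the robot; y = the way the roller swings when pushed (to the robot's left). Aluminium switch body (38 x 42 mm, top 92 mm high) behind: front face 21 mm in +x. On a 70 mm square foot; fixed; place and yaw vary.
- switch_arm (a joint): Deflection of the arm in rad: 0 = at rest (upright), grows as the roller is pushed towards +y; clicks at 0.5 (roller moved 29 mm sideways, 7 mm down); strained past 1.0 (50 mm sideways); end stop at 1.2. A spring returns it when let go; pushing takes 1 to 6 N at the roller.
- tube_rack_c (a point): Bystander: black tube rack 66 x 110 x 45 mm with three capped tubes (79 mm tall), loose; point 20 mm above the bench at its centre.
- reagent: Bystander: white reagent bottle, 64 mm diameter, 130 mm tall, loose; origin under its centre.
- beaker: Bystander: glass beaker, 70 mm diameter, 80 mm tall, loose; origin under its centre.

How it is judged (in metres and radians):
On the way, in this order (a step that is already met when the one before it is completed fails the run):
1. the roller arm is pushed over until it clicks (0.5 rad) (value of joint switch_arm above 0.5 rad), for 0.05 s.
2. the roller arm has sprung back (value of joint switch_arm below 0.1 rad), for 0.1 s.
3. every hanger hangs astride the bar, let go, while the bolt is not yet home (x of h1 in the frame of bar_mid between -0.01 and 0.01 m and y of h1 in the frame of bar_mid between -0.13 and 0.13 m and z of h1 in the frame of bar_mid between -0.017 and 0.003 m and angle between each of h1, h2, h3, h4's own z axis and vertical below 0.35 rad and contact force between each of hanger1, hanger2, hanger3, hanger4 and the fingers below 0.1 N and x of h2 in the frame of bar_mid between -0.01 and 0.01 m and y of h2 in the frame of bar_mid between -0.13 and 0.13 m and z of h2 in the frame of bar_mid between -0.017 and 0.003 m and x of h3 in the frame of bar_mid between -0.01 and 0.01 m and y of h3 in the frame of bar_mid between -0.13 and 0.13 m and z of h3 in the frame of bar_mid between -0.017 and 0.003 m and x of h4 in the frame of bar_mid between -0.01 and 0.01 m and y of h4 in the frame of bar_mid between -0.13 and 0.13 m and z of h4 in the frame of bar_mid between -0.017 and 0.003 m and not (value of joint bolt above 0.04 m)), for 0.2 s.
4. the bolt is home in its keeper (value of joint bolt above 0.04 m), for 0.2 s.
5. with the bolt home, the roller arm is pushed over until it clicks again (value of joint switch_arm above 0.5 rad and value of joint bolt above 0.04 m), for 0.05 s.
6. the roller arm has sprung back (value of joint switch_arm below 0.1 rad), for 0.1 s.
At the end, for the whole second after the job is handed in: Every hanger hangs astride the bar (centre within 10 mm of its axis sideways, at most 17 mm below and 3 above it, 130 mm of its middle, tilt under 0.35 rad), at rest, let go, none touching another; bolt home (over 40 of 45 mm); switch arm back at rest (below 0.1 rad) (x of h1 in the frame of bar_mid between -0.01 and 0.01 m and y of h1 in the frame of bar_mid between -0.13 and 0.13 m and z of h1 in the frame of bar_mid between -0.017 and 0.003 m and angle between each of h1, h2, h3, h4's own z axis and vertical below 0.35 rad and contact force between each of hanger1, hanger2, hanger3, hanger4 and the fingers below 0.1 N and x of h2 in the frame of bar_mid between -0.01 and 0.01 m and y of h2 in the frame of bar_mid between -0.13 and 0.13 m and z of h2 in the frame of bar_mid between -0.017 and 0.003 m and x of h3 in the frame of bar_mid between -0.01 and 0.01 m and y of h3 in the frame of bar_mid between -0.13 and 0.13 m and z of h3 in the frame of bar_mid between -0.017 and 0.003 m and x of h4 in the frame of bar_mid between -0.01 and 0.01 m and y of h4 in the frame of bar_mid between -0.13 and 0.13 m and z of h4 in the frame of bar_mid between -0.017 and 0.003 m and contact force between hanger1 and hanger2 below 0.05 N and contact force between each of hanger1, hanger2 and hanger3 below 0.05 N and contact force between each of hanger1, hanger2, hanger3 and hanger4 below 0.05 N and linear speed of each of hanger1, hanger2, hanger3, hanger4 below 0.05 m/s and value of joint bolt above 0.04 m and value of joint switch_arm below 0.1 rad).
It fails at once if the switch arm is strained past 1.0 rad (value of joint switch_arm above 1 rad).
It fails at once if the tube rack is moved (over 25 mm) (distance of tube_rack_c from where it was at the start of the episode above 0.025 m).
It fails at once if the reagent bottle is moved (over 25 mm) (distance of reagent from where it was at the start of the episode above 0.025 m).
It fails at once if the beaker is moved (over 25 mm) (distance of beaker from where it was at the start of the episode above 0.025 m).
Of hanger1, hanger2, hanger3, hanger4 only 2 to 4 are there at a start; the rules pass over those that are not, and their reading is None.
At some moment in a run one of hanger1, hanger2, hanger3, hanger4 may be knocked a few centimetres aside while the robot is not near it.
It also fails if it takes over 210 s, if anything falls off the work surface, if the arm or the gripper's body presses on something with over 40 N, if the wrist force passes 120 N, or if a joint passes its speed limit or range.

## Working session

There is one attempt and no reset: what is moved stays moved. The work goes in short steps, Python scripts to look and compute and a tool call to move; the robot and the scene stay as the last step left them, time stands still between calls to the robot, and variables do not carry over. Pictures are saved under pics/ and viewed, and the job is handed in when it is done.

Besides the shell and the picture viewer there is one more tool, called after "Call:" as a command line: name --argument value ..., lists and objects as JSON in quotes. step_arm: Moves the arm, as the interface text tells. Its arguments: {"type":"object","properties":{"steps":{"type":"array"},"squeeze":{"type":"number"}},"required":["steps"]}

```bash
ls; mkdir -p pics
python3 - <<'E'
from bench import bot
import cv2
print(bot.observe())
for c in("top","side"):
    p,d=bot.read_camera(c); cv2.imwrite(f"pics/{c}0.png",p[:,:,::-1]); k=bot.camera_params(c); print(c,k)
    for t in["h1","bar_mid","bolt_knob","keeper","roller","switch_pivot","tube_rack_c","reagent","beaker"]:
        print(t,[(r['conf'],[round(float(x),4) for x in r['xyz']]) for r in bot.spot_point(c,t)])
E
```

```text
pics
{'time_s': 0.0, 'joints': array([ 6.37098609e+01,  5.03712743e+00,  7.86235541e+01, -1.46277485e-03,
        9.64627414e+01, -5.90928276e+00]), 'qvel': array([-0.03974608, -0.03847821, -0.04740388, -0.01215405, -0.06014981,
        0.04145095]), 'effort': array([-1.72767908e-03, -3.40181637e+01, -3.02429688e+01,  7.16869463e-02,
        3.30324692e-02, -1.51210570e-04]), 'ee_pos': array([0.19133004, 0.51506383, 0.20433363]), 'ee_rot': array([-1.79988739e+02,  1.22916668e-01,  6.96189926e+01]), 'force': array([-0.01312903,  0.10521081,  0.05743983]), 'moment': array([-0.01261334, -0.03046381, -0.01946201]), 'opening': 0.9984454850002922}
top {'mtx': array([[482.01857458,   0.        , 314.7725093 ],
       [  0.        , 482.01857458, 199.87412196],
       [  0.        ,   0.        ,   1.        ]]), 'D': array([0.0114093, 0.       , 0.       , 0.       , 0.       ]), 'rvec': array([ 2.19063758, -2.17261286,  0.07074512]), 'tvec': array([-0.02682903,  0.57328228,  1.38807319])}
h1 [(0.93, [0.4341, -0.364, 0.0473]), (0.83, [0.5188, -0.3827, 0.0422]), (0.62, [0.5244, -0.2561, 0.04
[... 673 characters left out ...]
ec': array([ 2.08343562, -0.2277512 ,  0.10320834]), 'tvec': array([-0.56279993,  0.14596404,  1.12409851])}
h1 [(0.96, [0.5253, -0.2553, 0.0488]), (0.68, [0.5242, -0.3855, 0.0478])]
bar_mid [(0.97, [0.5787, 0.0409, 0.1393]), (0.44, [0.6134, 0.348, 0.02]), (0.18, [0.4397, -0.3664, 0.0465])]
bolt_knob [(0.5, [0.4388, 0.0079, 0.0713]), (0.15, [0.4554, 0.1122, 0.0306])]
keeper [(0.7, [0.441, -0.3674, 0.0444]), (0.55, [0.4583, 0.1127, 0.0296])]
roller [(0.39, [0.4338, 0.3337, 0.1364])]
switch_pivot [(0.61, [0.4291, 0.3365, 0.0769])]
tube_rack_c [(0.74, [0.6171, 0.3482, 0.0222])]
reagent [(0.62, [0.7195, -0.3559, 0.0012]), (0.5, [0.7317, 0.2627, -0.0017])]
beaker [(0.66, [0.732, 0.2644, -0.001])]
```

View pics/top0.png

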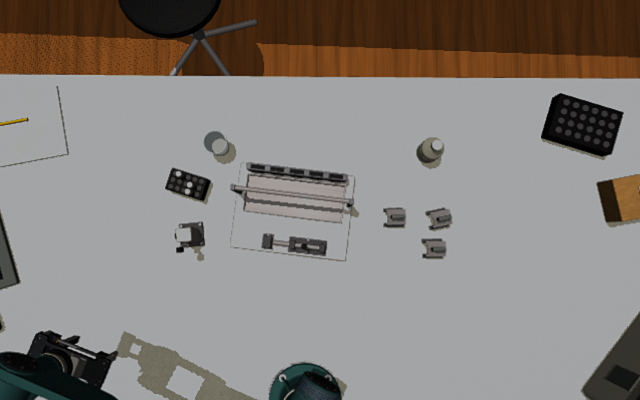

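View pics/side0.png

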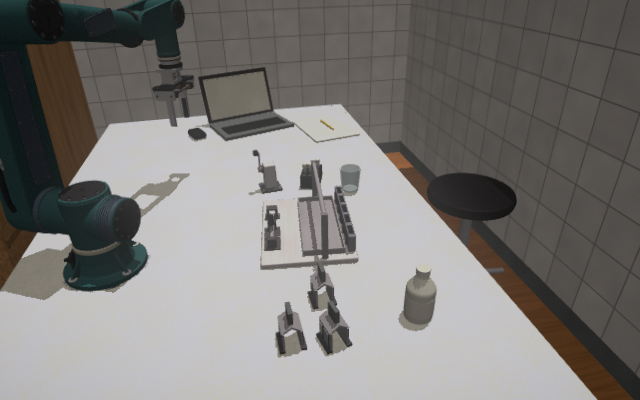

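```bash
cat > hp.py <<'E'
from bench import bot
import cv2,numpy as np
def cloud(c,shot=None):
    p,d=shot or bot.read_camera(c); k=bot.camera_params(c)
    v,u=np.mgrid[0:400,0:640]
    n=cv2.undistortPoints(np.stack([u,v],-1).reshape(-1,1,2).astype(np.float64),k['mtx'],k['D']).reshape(-1,2)
    z=d.reshape(-1).astype(float)
    X=np.c_[n*z[:,None],z]
    R=cv2.Rodrigues(k['rvec'])[0]
    W=(X-k['tvec'])@R   # R^T (X-t)
    W[z<=0]=np.nan
    return p,W.reshape(400,640,3)
def sel(W,x,y,z):
    q=W.reshape(-1,3); m=(q[:,0]>x[0])&(q[:,0]<x[1])&(q[:,1]>y[0])&(q[:,1]<y[1])&(q[:,2]>z[0])&(q[:,2]<z[1])
    return q[m]
def line(q):
    c=q.mean(0);u,s,vt=np.linalg.svd(q[:,:2]-c[:2],full_matrices=False)
    return c,np.degrees(np.arctan2(vt[0,1],vt[0,0])),s/np.sqrt(len(q))
def rep(n,q):
    if len(q)<3: print(n,len(q));return
    c,a,s=line(q);print(n,len(q),'mean',c.round(4),'ang',round(a,1),'sd',s.round(4),'min',q.min(0).round(3),'max',q.max(0).round(3))
E
python3 - <<'E'
from hp import *
for c in("top","side"):
    p,W=cloud(c)
    np.save(f"pics/W{c}.npy",W)
    print(c)
    rep('bench',sel(W,(.3,.4),(-.2,.2),(-.02,.02)))
    rep('bar',sel(W,(.5,.66),(-.10,.17),(.132,.153)))
    for n,(x,y) in dict(a=(.436,-.366),b=(.521,-.384),c=(.525,-.256)).items():
        rep(n+' fin',sel(W,(x-.045,x+.045),(y-.045,y+.045),(.08,.11)))
        rep(n+' all',sel(W,(x-.05,x+.05),(y-.05,y+.05),(.008,.11)))
    rep('knob',sel(W,(.41,.47),(-.03,.05),(.078,.1)))
    rep('roller',sel(W,(.39,.48),(.29,.39),(.12,.16)))
    rep('swbody',sel(W,(.39,.52),(.27,.42),(.085,.1)))
    rep('swfoot',sel(W,(.39,.52),(.27,.42),(.005,.02)))
    rep('beaker',sel(W,(.67,.8),(.2,.32),(.005,.1)))
    rep('rack',sel(W,(.55,.7),(.28,.42),(.03,.1)))
    rep('bottle',sel(W,(.65,.8),(-.42,-.28),(.03,.2)))
E
```

```text
top
bench 4687 mean [0.3499 0.0005 0.0004] ang -90.0 sd [0.1156 0.029 ] min [ 0.3  -0.2  -0.01] max [0.4   0.2   0.014]
bar 454 mean [0.5803 0.0356 0.1449] ang 83.6 sd [0.0787 0.0035] min [ 0.56  -0.098  0.136] max [0.601 0.17  0.152]
a fin 57 mean [ 0.4372 -0.363   0.0929] ang -89.0 sd [0.011 0.003] min [ 0.433 -0.382  0.081] max [ 0.442 -0.346  0.101]
a all 326 mean [ 0.4381 -0.3618  0.0589] ang -92.6 sd [0.016  0.0141] min [ 0.402 -0.411  0.008] max [ 0.465 -0.335  0.101]
b fin 49 mean [ 0.5235 -0.3784  0.0929] ang -78.2 sd [0.0104 0.0028] min [ 0.516 -0.396  0.081] max [ 0.529 -0.363  0.099]
b all 333 mean [ 0.5239 -0.3786  0.0579] ang 109.1 sd [0.0164 0.0145] min [ 0.492 -0.43   0.008] max [ 0.568 -0.35   0.099]
c fin 55 mean [ 0.5268 -0.2516  0.0936] ang -88.7 sd [0.011  0.0031] min [ 0.523 -0.27   0.086] max [ 0.531 -0.234  0.101]
c all 326 mean [ 0.5259 -0.251   0.0581] ang 87.0 sd [0.0168 0.0144] min [ 0.476 -0.305  0.008] max [ 0.561 -0.222  0.101]
knob 26 mean [0.4419 0.009  0.0857] ang -178.6 sd [0.0043 0.0036] min [0.435 0.003 0.081] max [0.449 0.015 0.091]
roller 52 mea
[... 1796 characters left out ...]
oller 38 mean [0.4288 0.3298 0.135 ] ang 16.1 sd [0.0061 0.0043] min [0.418 0.32  0.12 ] max [0.438 0.341 0.144]
swbody 80 mean [0.4635 0.3323 0.0903] ang -6.0 sd [0.0137 0.0115] min [0.433 0.315 0.085] max [0.486 0.359 0.1  ]
swfoot 147 mean [0.4651 0.327  0.009 ] ang 164.3 sd [0.0216 0.0206] min [0.431 0.298 0.005] max [0.504 0.41  0.02 ]
beaker 501 mean [0.7267 0.2509 0.0509] ang -105.8 sd [0.023  0.0178] min [0.695 0.225 0.005] max [0.763 0.299 0.082]
rack 252 mean [0.6067 0.3308 0.0516] ang -137.4 sd [0.0313 0.0148] min [0.567 0.289 0.03 ] max [0.659 0.399 0.08 ]
bottle 1227 mean [ 0.71   -0.3701  0.0804] ang 152.0 sd [0.016  0.0107] min [ 0.685 -0.389  0.03 ] max [ 0.749 -0.334  0.132]
```

Run:
```python
import cv2
a=cv2.imread('pics/top0.png')[150:270,150:460]; cv2.imwrite('pics/topc.png',cv2.resize(a,None,fx=2.58,fy=2.58,interpolation=cv2.INTER_CUBIC))
a=cv2.imread('pics/side0.png')[140:360,230:450]; cv2.imwrite('pics/sidec.png',cv2.resize(a,None,fx=2.7,fy=2.7,interpolation=cv2.INTER_CUBIC))
```

```text
(no output)
```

View pics/topc.png

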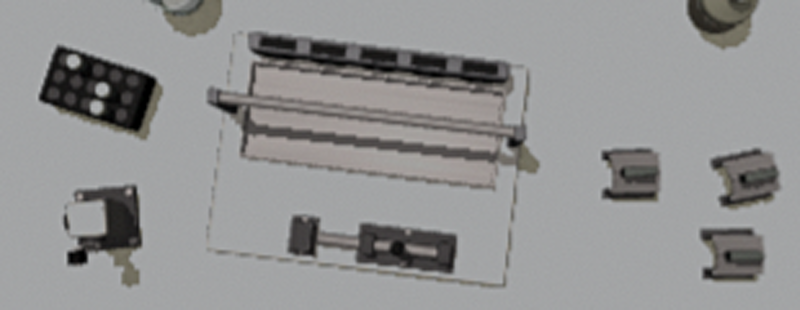

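View pics/sidec.png

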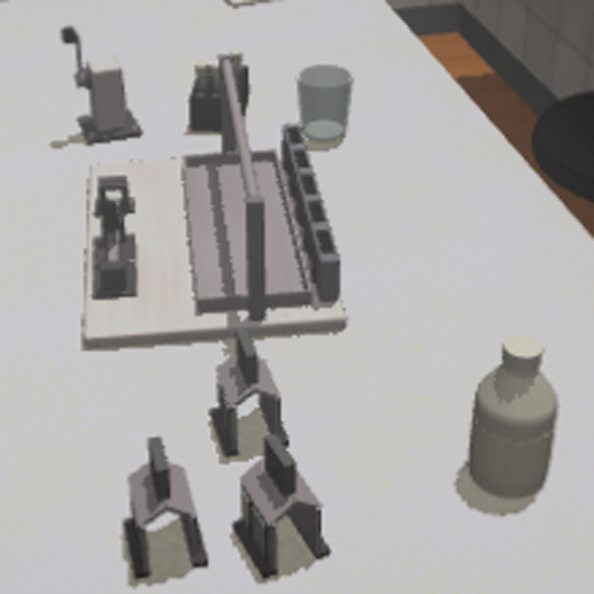

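```bash
cat >> hp.py <<'E'
def units(cur,tgt):
    """cur,tgt=(x,y,z,yaw); tool pointing down"""
    a=np.radians(cur[3]);d=np.array(tgt[:3])-np.array(cur[:3])
    u=[(d[0]*np.cos(a)+d[1]*np.sin(a))/.04,(d[0]*np.sin(a)-d[1]*np.cos(a))/.04,-d[2]/.04]
    t=-((tgt[3]-cur[3]+180)%360-180)/8
    return np.round(u,2).tolist(),round(t,2)
def chain(cur,*tg):
    for t in tg: print(t,units(cur,t))
E
python3 - <<'E'
from hp import *
for c in("top","side"):
    W=np.load(f"pics/W{c}.npy")
    for n,q in dict(sw=sel(W,(.447,.52),(.27,.42),(.08,.1)),foot=sel(W,(.4,.53),(.27,.40),(.004,.03)),ba=sel(W,(.40,.48),(-.41,-.32),(.05,.066)),base=sel(W,(.38,.7),(-.2,.25),(.010,.02))).items():
        print(c,n,len(q),cv2.minAreaRect(q[:,:2].astype(np.float32)*1000))
chain((.192,.516,.206,69.62),(.427,.29,.206,5),(.427,.290,.206,5))
E
```

```text
top sw 228 ((469.3692626953125, 339.6617736816406), (41.76286315917969, 41.83291244506836), 1.8420740365982056)
top foot 447 ((465.410400390625, 335.24957275390625), (129.00238037109375, 130.0738983154297), 0.47617244720458984)
top ba 210 ((437.470703125, -364.0960388183594), (39.56319808959961, 54.53820037841797), 0.5462234616279602)
top base 5687 ((545.197509765625, 16.620223999023438), (300.06085205078125, 421.6219787597656), 0.4882245361804962)
side sw 87 ((466.43060302734375, 336.8083801269531), (37.36467361450195, 43.833980560302734), 4.2655463218688965)
side foot 191 ((467.3516845703125, 335.3725280761719), (70.5361099243164, 72.6966781616211), 3.9621925354003906)
side ba 328 ((434.4635925292969, -367.94293212890625), (43.44514083862305, 55.55384063720703), 3.1504077911376953)
side base 3988 ((538.0379638671875, 40.78593444824219), (345.2869873046875, 250.2459259033203), 83.6792984008789)
(0.427, 0.29, 0.206, 5) ([-3.25, 7.47, -0.0], 8.08)
(0.427, 0.29, 0.206, 5) ([-3.25, 7.47, -0.0], 8.08)
```

Call:
step_arm --steps '[[[-3.25, 7.47, 0], 8.1, 0], [[-3.25, 7.47, 0], 8.1, 0], [[-3.25, 7.47, 0], 8.1, 0], [[-3.25, 7.47, 0], 8.1, 0], [[-3.25, 7.47, 0], 8.1, 0], [[-3.25, 7.47, 0], 8.1, 0], [[-3.25, 7.47, 0], 8.1, 0], [[-3.25, 7.47, 0], 8.1, 0], [[-3.25, 7.47, 0], 8.1, 0], [[-3.25, 7.47, 0], 8.1, 0], [[-3.25, 7.47, 0], 8.1, 0], [[-3.25, 7.47, 2.2], 8.1, 0], [[-3.25, 7.47, 2.2], 8.1, 0], [[-3.25, 7.47, 2.2], 8.1, 0], [[-3.25, 7.47, 2.2], 8.1, 0]]'

```text
time_s: 2.6
ee_pos: [0.4259, 0.29, 0.1178]
ee_rot: [180.0, 0.0, 4.9]
force: [0.1, -0.2, -0.4]
opening: 0.001
```

Call:
step_arm --steps '[[[0, -0.3, 0], 0, 0], [[0, -0.6, 0], 0, 0], [[0, -0.9, 0], 0, 0], [[0, -0.9, 0], 0, 0]]'

```text
time_s: 3.0
ee_pos: [0.4239, 0.3273, 0.1189]
ee_rot: [-180.0, -0.1, 4.9]
force: [0.4, -2.4, 1.0]
opening: 0.007
```

Run:
```python
from hp import *
print(bot.observe()['force'])
p,d=bot.read_camera('side'); cv2.imwrite('pics/s1.png',cv2.resize(p[100:230,200:400,::-1],None,fx=3.5,fy=3.5,interpolation=cv2.INTER_CUBIC))
print(bot.spot_point('side','roller'),bot.spot_point('side','switch_pivot'))
```

```text
[ 0.38424545 -2.36897682  0.97524054]
[{'xyz': [0.4293, 0.3489, 0.1352], 'conf': 0.4}] [{'xyz': [0.4303, 0.3359, 0.076], 'conf': 0.76}]
```

View pics/s1.png

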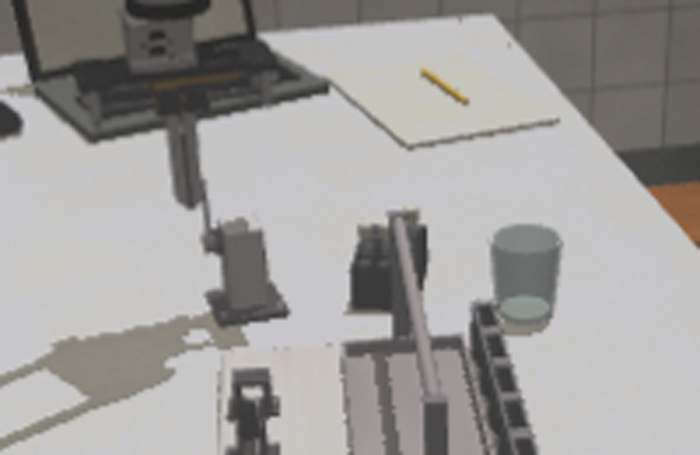

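Call:
step_arm --steps '[[[0, -0.3, 0], 0, 0], [[0, -0.64, 0], 0, 0], [[0, -0.64, 0], 0, 0], [[0, -0.64, 0], 0, 0]]'

```text
time_s: 3.55
ee_pos: [0.4207, 0.3503, 0.1165]
ee_rot: [179.8, 0.1, 4.8]
force: [0.2, -5.4, -1.4]
opening: 0.006
```

Run:
```python
from hp import *
print(bot.observe()['force'])
p,d=bot.read_camera('top'); cv2.imwrite('pics/t1.png',cv2.resize(p[180:300,130:280,::-1],None,fx=4,fy=4,interpolation=cv2.INTER_CUBIC))
p,d=bot.read_camera('side'); cv2.imwrite('pics/s2.png',cv2.resize(p[100:230,200:400,::-1],None,fx=3.5,fy=3.5,interpolation=cv2.INTER_CUBIC))
print(bot.spot_point('side','roller'),bot.spot_point('top','roller'),bot.spot_point('side','switch_pivot'))
```

```text
[ 0.20023841 -5.41738242 -1.4282916 ]
[{'xyz': [0.4311, 0.3722, 0.1257], 'conf': 0.37}] [{'xyz': [0.6197, 0.3487, 0.0187], 'conf': 0.29}] [{'xyz': [0.4284, 0.336, 0.0756], 'conf': 0.74}]
```

View pics/s2.png

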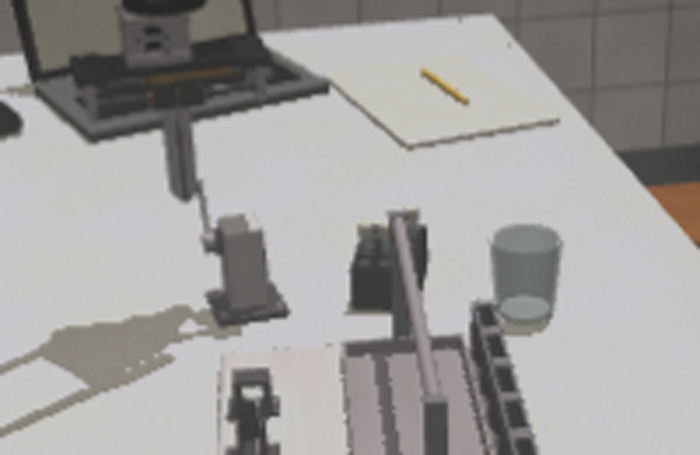

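View pics/t1.png

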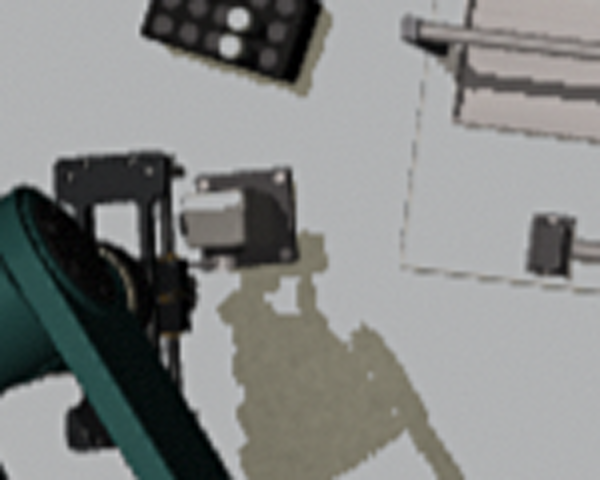

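Call:
step_arm --steps '[[[0, -0.08, 0], 0, 0], [[0, -0.08, 0], 0, 0], [[0, 0.6, 0], 0, 0], [[0, 1.5, 0], 0, 0], [[0, 1.9, 0], 0, 0], [[0, 1.9, 0], 0, 0], [[0, 1.9, -2], 0, 0], [[0, 1.9, -3], 0, 0], [[0, 1.9, -3], 0, 0]]'

```text
time_s: 4.7
ee_pos: [0.4291, 0.278, 0.2435]
ee_rot: [-179.7, -0.5, 4.9]
force: [0.5, 0.7, 0.5]
opening: 0.004
```

Run:
```python
from hp import *
o=bot.observe();print(o['ee_pos'],o['ee_rot'])
for c in("top","side"):
    p,W=cloud(c)
    cv2.imwrite(f'pics/{c}2.png',p[:,:,::-1])
    print(c)
    for n,(x,y) in dict(a=(.436,-.366),b=(.521,-.384),c=(.525,-.256)).items():
        q=sel(W,(x-.045,x+.045),(y-.045,y+.045),(.075,.11)); rep(n+' fin',q)
        print((q.max(0)+q.min(0))/2)
    print(cv2.minAreaRect(sel(W,(.39,.5),(.25,.4),(.12,.16))[:,:2].astype('f')),bot.spot_point(c,'roller'),bot.spot_point(c,'h1'))
```

```text
[0.42907864 0.27797641 0.24347199] [-179.66249705   -0.48558084    4.88987218]
top
a fin 58 mean [ 0.4372 -0.3627  0.0924] ang -89.6 sd [0.0112 0.0031] min [ 0.433 -0.382  0.077] max [ 0.441 -0.346  0.098]
[ 0.43709851 -0.36421542  0.08761448]
b fin 51 mean [ 0.5233 -0.3778  0.0924] ang -77.1 sd [0.0107 0.0029] min [ 0.516 -0.397  0.076] max [ 0.53  -0.362  0.1  ]
[ 0.52266984 -0.37951467  0.08791416]
c fin 55 mean [ 0.5267 -0.2515  0.0942] ang -89.0 sd [0.0108 0.003 ] min [ 0.522 -0.27   0.085] max [ 0.531 -0.234  0.101]
[ 0.52682174 -0.25181632  0.09330565]
((0.0, 0.0), (0.0, 0.0), 0.0) [{'xyz': [0.4405, 0.0024, 0.069], 'conf': 0.33}] [{'xyz': [0.5269, -0.2568, 0.0468], 'conf': 0.89}, {'xyz': [0.4342, -0.3662, 0.0473], 'conf': 0.66}, {'xyz': [0.5199, -0.384, 0.0426], 'conf': 0.61}]
side
a fin 106 mean [ 0.4347 -0.3731  0.0886] ang -88.2 sd [0.0113 0.0031] min [ 0.43  -0.386  0.076] max [ 0.44  -0.35   0.095]
[ 0.43503121 -0.3682907   0.08521912]
b fin 138 mean [ 0.5211 -0.3878  0.0875] ang -74.7 sd [0.0114 0.0031] min [ 0.514 -0.402  0.075] max [ 0.53  -0.364  0.095]
[ 0.52180503 -0.38319246  0.08524752]
c fin 90 mean [ 0.5229 -0.2596  0.0882] ang -85.9 sd [0.0112 0.0031] min [ 0.518 -0.274  0.076] max [ 0.529 -0.237  0.096]
[ 0.52367728 -0.2554861   0.08604414]
((0.4301242530345917, 0.3288358151912689), (0.020666785538196564, 0.018762191757559776), 11.305201530456543) [{'xyz': [0.4325, 0.3377, 0.1387], 'conf': 0.51}] [{'xyz': [0.529, -0.2562, 0.048], 'conf': 0.92}, {'xyz': [0.5204, -0.3809, 0.0498], 'conf': 0.62}, {'xyz': [0.4373, -0.3662, 0.0441], 'conf': 0.6}]
```

View pics/side2.png

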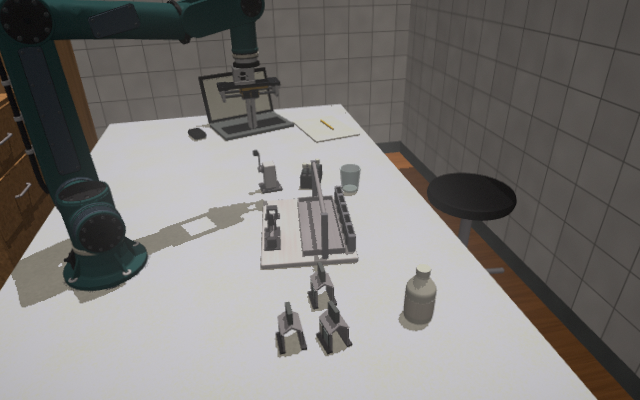

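Run:
```python
from hp import *
chain((.4282,.2757,.238,4.82),(.525,-.254,.16,2.5))
```

```text
(0.525, -0.254, 0.16, 2.5) ([1.3, 13.4, 1.95], 0.29)
```

Call:
step_arm --steps '[[[1.3, 13.4, 0.2], 0.3, 50], [[1.3, 13.4, 0.2], 0.3, 50], [[1.3, 13.4, 0.2], 0.3, 50], [[1.3, 13.4, 0.2], 0.3, 50], [[1.3, 13.4, 0.2], 0.3, 50], [[1.3, 13.4, 0.2], 0.3, 50], [[1.3, 13.4, 0.2], 0.3, 50], [[1.3, 13.4, 0.2], 0.3, 50], [[1.3, 13.4, 0.2], 0.3, 50], [[1.3, 13.4, 0.2], 0.3, 50], [[1.3, 13.4, 0.2], 0.3, 50], [[1.3, 13.4, 0.2], 0.3, 50], [[1.3, 13.4, 1.95], 0.3, 50], [[1.3, 13.4, 1.95], 0.3, 50], [[1.3, 13.4, 1.95], 0.3, 50]]'

```text
time_s: 6.5
ee_pos: [0.5214, -0.2517, 0.1528]
ee_rot: [-179.6, 0.6, 2.4]
force: [-0.3, 0.3, -0.2]
opening: 0.528
```

Run:
```python
from hp import *
p,W=cloud('side')
cv2.imwrite('pics/s3.png',cv2.resize(p[160:380,230:450,::-1],None,fx=2.7,fy=2.7,interpolation=cv2.INTER_CUBIC))
o=bot.observe();print(o['ee_pos'],o['ee_rot'],o['opening']); x,y=(.525,-.254)
q=sel(W,(x-.045,x+.045),(y-.045,y+.045),(.075,.1)); rep('fin',q);print((q.max(0)+q.min(0))/2)
print(bot.spot_point('side','h1'))
```

```text
[ 0.52288677 -0.25258515  0.1560737 ] [-179.74646571    0.31597325    2.45730044] 0.5345135172925228
fin 89 mean [ 0.523  -0.2595  0.0883] ang -86.0 sd [0.0116 0.003 ] min [ 0.518 -0.275  0.075] max [ 0.529 -0.236  0.095]
[ 0.52356031 -0.25568173  0.08517116]
[{'xyz': [0.4383, -0.3665, 0.0459], 'conf': 0.89}, {'xyz': [0.5221, -0.2565, 0.0487], 'conf': 0.65}, {'xyz': [0.5222, -0.3824, 0.0489], 'conf': 0.58}]
```

View pics/s3.png

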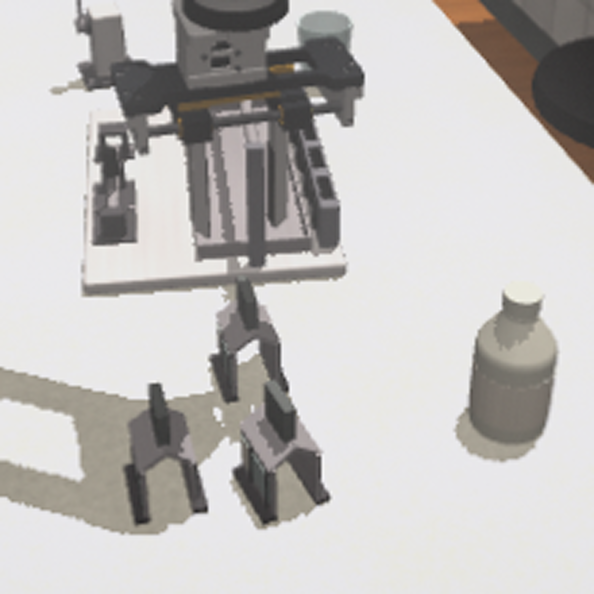

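Call:
step_arm --steps '[[[0, 0, 1.2], 0, 50], [[0, 0, 2.25], 0, 50], [[0, 0, 2.25], 0, 50], [[0, 0, 2.25], 0, 50], [[0, 0, 2.25], 0, 0], [[0, 0, 2.25], 0, 0], [[0, 0, 2.25], 0, 0], [[0, 0, 2.25], 0, 0], [[0, 0, 2.25], 0, 0], [[0, 0, 1.5], 0, 0], [[0, 0, 0.5], 0, 0], [[0, 0, -0.7], 0, 0], [[0, 0, -1.9], 0, 0], [[0, 0, -1.9], 0, 0], [[0, 0, -1.9], 0, 0]]' --squeeze 25

```text
time_s: 8.1
ee_pos: [0.5248, -0.2547, 0.2366]
ee_rot: [179.9, -0.1, 2.4]
force: [-0.1, -0.5, -3.2]
opening: 0.106
```

Run:
```python
from hp import *
p,W=cloud('side')
cv2.imwrite('pics/s4.png',cv2.resize(p[100:380,200:450,::-1],None,fx=2.1,fy=2.1,interpolation=cv2.INTER_CUBIC))
o=bot.observe();print(o['ee_pos'],o['ee_rot'],o['opening'],o['force'])
print(bot.spot_point('side','h1'))
q=sel(W,(.47,.58),(-.32,-.21),(.155,.23));rep('h',q)
```

```text
[ 0.52395457 -0.25421347  0.23415866] [-1.79931751e+02  9.38879893e-02  2.41536449e+00] 0.10311024342152281 [-0.28177759  0.16659798 -2.85292744]
[{'xyz': [0.5234, -0.3826, 0.0514], 'conf': 0.91}, {'xyz': [0.5267, -0.2576, 0.2142], 'conf': 0.79}, {'xyz': [0.4395, -0.3678, 0.0466], 'conf': 0.6}]
h 621 mean [ 0.5196 -0.2648  0.1969] ang -36.4 sd [0.0184 0.0161] min [ 0.494 -0.287  0.163] max [ 0.552 -0.225  0.23 ]
```

View pics/s4.png

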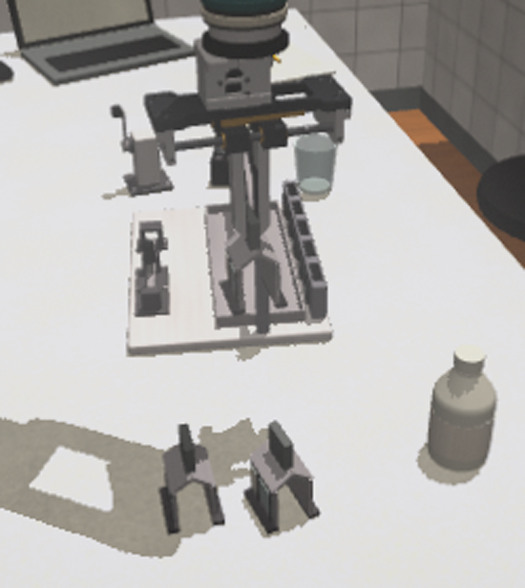

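Run:
```python
from hp import *
chain((.525,-.254,.236,2.42),(.589,.1295,.25,-6.3),(.589,.1295,.161,-6.3))
```

```text
(0.589, 0.1295, 0.25, -6.3) ([2.0, -9.51, -0.35], 1.09)
(0.589, 0.1295, 0.161, -6.3) ([2.0, -9.51, 1.87], 1.09)
```

Call:
step_arm --steps '[[[0.6, -0.8, -0.35], 0.2, 0], [[1.0, -2.0, -0.35], 0.4, 0], [[1.4, -3.2, -0.35], 0.6, 0], [[2.0, -4.4, -0.35], 1.09, 0], [[2.0, -5.6, -0.35], 1.09, 0], [[2.0, -6.8, -0.35], 1.09, 0], [[2.0, -8.0, -0.35], 1.09, 0], [[2.0, -9.0, -0.35], 1.09, 0], [[2.0, -9.5, -0.35], 1.09, 0], [[2.0, -9.5, -0.35], 1.09, 0], [[2.0, -9.5, -0.35], 1.09, 0], [[2.0, -9.5, -0.35], 1.09, 0]]'

```text
time_s: 9.4
ee_pos: [0.588, 0.1272, 0.248]
ee_rot: [179.9, 0.1, -6.4]
force: [1.1, 0.6, -1.7]
opening: 0.104
```

Run:
```python
from hp import *
p,W=cloud('side')
cv2.imwrite('pics/s5.png',cv2.resize(p[60:360,200:450,::-1],None,fx=2,fy=2,interpolation=cv2.INTER_CUBIC))
o=bot.observe();print(o['ee_pos'],o['ee_rot'],o['opening'],o['force'])
print(bot.spot_point('side','h1'))
q=sel(W,(.53,.65),(.06,.2),(.165,.25));rep('h',q)
```

```text
[0.58822596 0.12707971 0.24846044] [ 1.79954504e+02  9.48168713e-02 -6.41872447e+00] 0.10485470723979617 [-0.0703981   0.21674001 -1.63407349]
[{'xyz': [0.4412, -0.3675, 0.0457], 'conf': 0.91}, {'xyz': [0.5896, 0.123, 0.2241], 'conf': 0.64}, {'xyz': [0.5232, -0.3821, 0.048], 'conf': 0.59}]
h 255 mean [0.583  0.1144 0.2125] ang -31.2 sd [0.0177 0.0151] min [0.555 0.093 0.174] max [0.612 0.153 0.249]
```

View pics/s5.png

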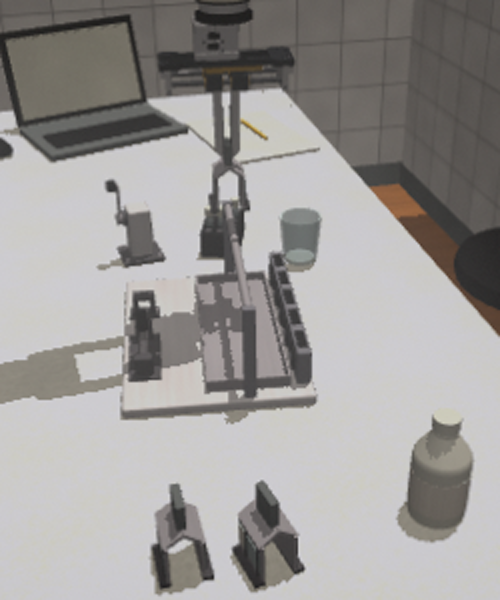

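Call:
step_arm --steps '[[[0, 0, 0.6], 0, 0], [[0, 0, 1.2], 0, 0], [[0, 0, 1.7], 0, 0], [[0, 0, 2.1], 0, 0], [[0, 0, 2.25], 0, 0], [[0, 0, 2.25], 0, 0], [[0, 0, 2.25], 0, 0]]'

```text
time_s: 10.2
ee_pos: [0.5889, 0.1276, 0.1601]
ee_rot: [180.0, -0.1, -6.4]
force: [0.3, -0.6, -1.2]
opening: 0.107
```

Run:
```python
from hp import *
p,W=cloud('side')
cv2.imwrite('pics/s6.png',cv2.resize(p[60:260,200:450,::-1],None,fx=2.5,fy=2.5,interpolation=cv2.INTER_CUBIC))
o=bot.observe();print(o['ee_pos'],o['ee_rot'],o['opening'],o['force'])
print(bot.spot_point('side','h1'))
```

```text
[0.58885279 0.12766484 0.16007252] [ 1.79985709e+02 -7.46204697e-02 -6.37544622e+00] 0.10194769110759885 [ 0.23412112 -1.02826589 -0.24406674]
[{'xyz': [0.439, -0.3686, 0.0498], 'conf': 0.78}, {'xyz': [0.525, -0.3825, 0.0509], 'conf': 0.57}, {'xyz': [0.5913, 0.1254, 0.1372], 'conf': 0.56}]
```

View pics/s6.png

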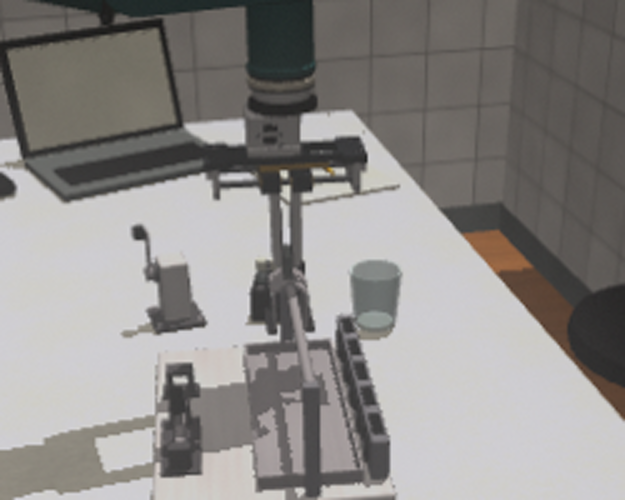

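Call:
step_arm --steps '[[[0, 0, 0.04], 0, 0], [[0, 0, 0.08], 0, 0], [[0, 0, 0.08], 0, 0], [[0, 0, 0.08], 0, 20], [[0, 0, 0.08], 0, 40], [[0, 0, 0.08], 0, 40], [[0, 0, 0.08], 0, 40], [[0, 0, -0.5], 0, 40], [[0, 0, -1.5], 0, 40], [[0, 0, -2.25], 0, 40], [[0, 0, -2.25], 0, 40]]'

```text
time_s: 11.4
ee_pos: [0.5903, 0.129, 0.2554]
ee_rot: [-179.9, -0.6, -6.3]
force: [-0.3, 0.5, 1.0]
opening: 0.424
```

Run:
```python
from hp import *
for c in('side','top'):
    p,W=cloud(c)
    cv2.imwrite(f'pics/{c}7.png',p[:,:,::-1])
    print(bot.spot_point(c,'h1'))
    q=sel(W,(.55,.65),(.05,.2),(.15,.19)); rep('hung',q)
    for n,(x,y) in dict(a=(.436,-.366),b=(.521,-.384)).items():
        q=sel(W,(x-.06,x+.06),(y-.06,y+.06),(.075,.11)); rep(n+' fin',q)
o=bot.observe();print(o['ee_pos'],o['ee_rot'],o['opening'],o['force'])
chain((.589,.1295,.25,-6.3),(.436,-.3665,.25,1),(.436,-.3665,.16,1))
```

```text
[{'xyz': [0.4366, -0.3665, 0.0444], 'conf': 0.83}, {'xyz': [0.5218, -0.3854, 0.0505], 'conf': 0.69}, {'xyz': [0.5918, 0.1235, 0.1358], 'conf': 0.66}]
hung 52 mean [0.5853 0.1165 0.1682] ang -91.6 sd [0.0091 0.0028] min [0.581 0.103 0.15 ] max [0.591 0.138 0.181]
a fin 108 mean [ 0.4347 -0.3732  0.0887] ang -88.5 sd [0.0112 0.0031] min [ 0.43  -0.387  0.075] max [ 0.44  -0.349  0.095]
b fin 140 mean [ 0.5209 -0.3876  0.0874] ang -74.5 sd [0.0112 0.0032] min [ 0.514 -0.402  0.075] max [ 0.53  -0.365  0.095]
[{'xyz': [0.4331, -0.363, 0.0473], 'conf': 0.89}, {'xyz': [0.5201, -0.3832, 0.0436], 'conf': 0.74}, {'xyz': [0.5919, 0.1248, 0.1319], 'conf': 0.61}]
hung 20 mean [0.5872 0.1033 0.1578] ang -94.1 sd [0.013  0.0039] min [0.573 0.061 0.15 ] max [0.592 0.115 0.181]
a fin 57 mean [ 0.4372 -0.3629  0.0931] ang -89.1 sd [0.0111 0.003 ] min [ 0.433 -0.381  0.079] max [ 0.442 -0.346  0.1  ]
b fin 50 mean [ 0.5235 -0.3779  0.0926] ang -77.8 sd [0.0107 0.0029] min [ 0.516 -0.396  0.076] max [ 0.53  -0.362  0.1  ]
[0.58753563 0.12851819 0.24719354] [179.95513499   0.20878311  -6.3007303 ] 0.4243310275782843 [-0.2478847  -0.25116193 -0.43809231]
(0.436, -0.3665, 0.25, 1) ([-2.44, 12.74, -0.0], -0.91)
(0.436, -0.3665, 0.16, 1) ([-2.44, 12.74, 2.25], -0.91)
```

View pics/side7.png

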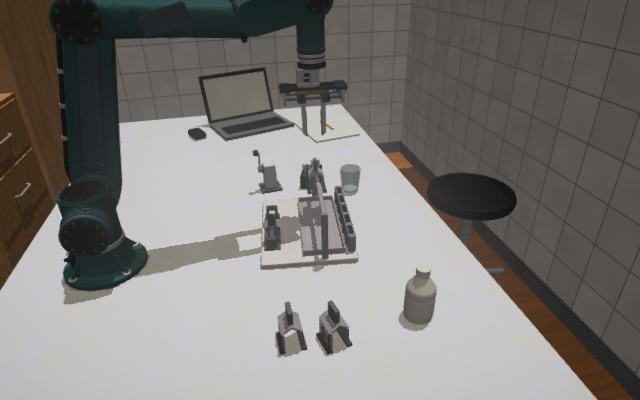

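Call:
step_arm --steps '[[[-2.44, 12.74, 0], -0.9, 40], [[-2.44, 12.74, 0], -0.9, 40], [[-2.44, 12.74, 0], -0.9, 40], [[-2.44, 12.74, 0], -0.9, 40], [[-2.44, 12.74, 0], -0.9, 40], [[-2.44, 12.74, 0], -0.9, 40], [[-2.44, 12.74, 0], -0.9, 40], [[-2.44, 12.74, 0], -0.9, 40], [[-2.44, 12.74, 0], -0.9, 40], [[-2.44, 12.74, 0], -0.9, 40], [[-2.44, 12.74, 0], -0.9, 40], [[-2.44, 12.74, 0], -0.9, 40], [[-2.44, 12.74, 2.25], -0.9, 40], [[-2.44, 12.74, 2.25], -0.9, 40], [[-2.44, 12.74, 2.25], -0.9, 40], [[-2.44, 12.74, 2.25], -0.9, 40]]'

```text
time_s: 13.2
ee_pos: [0.4357, -0.3655, 0.159]
ee_rot: [-179.9, 0.1, 1.0]
force: [-0.1, -0.4, 0.9]
opening: 0.427
```

Run:
```python
from hp import *
for c in('side',):
    p,W=cloud(c)
    cv2.imwrite(f'pics/{c}8.png',p[:,:,::-1])
    for n,(x,y) in dict(a=(.436,-.366),b=(.521,-.384)).items():
        q=sel(W,(x-.06,x+.06),(y-.06,y+.06),(.075,.11)); rep(n+' fin',q)
o=bot.observe();print(o['ee_pos'],o['ee_rot'],o['opening'],o['force'])
```

```text
a fin 109 mean [ 0.4346 -0.3733  0.0887] ang -87.8 sd [0.0111 0.0031] min [ 0.43  -0.387  0.075] max [ 0.44  -0.35   0.094]
b fin 137 mean [ 0.521  -0.3877  0.0875] ang -74.4 sd [0.0113 0.0032] min [ 0.514 -0.402  0.075] max [ 0.53  -0.364  0.095]
[ 0.43659789 -0.36673651  0.16140066] [ 1.79922858e+02 -1.10580065e-01  9.87478530e-01] 0.4259364639488964 [-0.50159952 -0.467481    0.42424099]
```

View pics/side8.png

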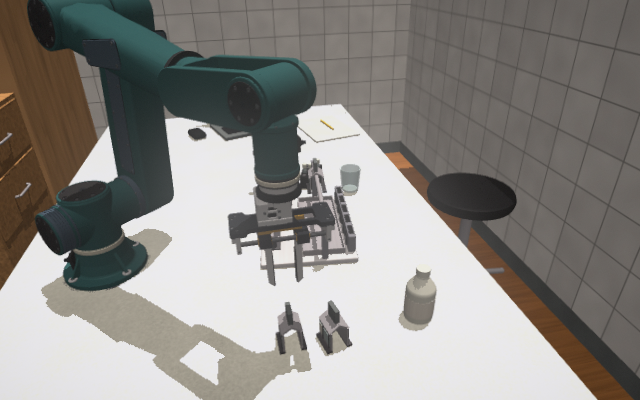

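Call:
step_arm --steps '[[[0, 0, 1.2], 0, 40], [[0, 0, 2.25], 0, 40], [[0, 0, 2.25], 0, 40], [[0, 0, 2.25], 0, 40], [[0, 0, 2.25], 0, 0], [[0, 0, 2.25], 0, 0], [[0, 0, 2.25], 0, 0], [[0, 0, 2.25], 0, 0], [[0, 0, 2.25], 0, 0], [[0, 0, 1.5], 0, 0], [[0, 0, 0.5], 0, 0], [[0, 0, -0.7], 0, 0], [[0, 0, -1.9], 0, 0], [[0, 0, -2.25], 0, 0], [[0, 0, -2.25], 0, 0], [[0, 0, -2.25], 0, 0]]' --squeeze 25

```text
time_s: 14.85
ee_pos: [0.4347, -0.3667, 0.2468]
ee_rot: [-179.8, 0.2, 0.9]
force: [0.3, -0.4, -2.4]
opening: 0.106
```

Run:
```python
from hp import *
p,W=cloud('side')
cv2.imwrite('pics/side9.png',p[:,:,::-1])
o=bot.observe();print(o['ee_pos'],o['ee_rot'],o['opening'],o['force'])
print(bot.spot_point('side','h1'))
chain((.436,-.3665,.25,.9),(.579,.038,.25,-6.3),(.500,-.20,.25,-6.3))
```

```text
[ 0.43444783 -0.36635598  0.24575025] [-179.74006837    0.24152165    0.89238622] 0.10471918642641245 [ 0.39727924  0.5076457  -1.87390011]
[{'xyz': [0.4379, -0.3618, 0.2221], 'conf': 0.89}, {'xyz': [0.5214, -0.3832, 0.0477], 'conf': 0.86}, {'xyz': [0.5912, 0.1252, 0.1328], 'conf': 0.41}]
(0.579, 0.038, 0.25, -6.3) ([3.73, -10.06, -0.0], 0.9)
(0.5, -0.2, 0.25, -6.3) ([1.67, -4.14, -0.0], 0.9)
```

View pics/side9.png

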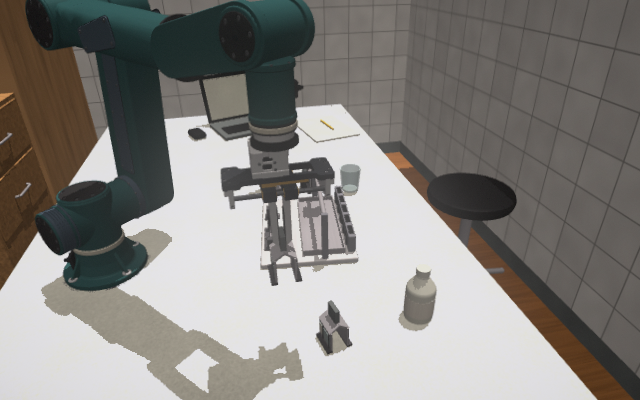

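Call:
step_arm --steps '[[[0.35, -1.0, 0], 0.2, 0], [[0.8, -2.2, 0], 0.4, 0], [[1.25, -3.4, 0], 0.6, 0], [[1.7, -4.6, 0], 0.9, 0], [[2.2, -5.8, 0], 0.9, 0], [[2.6, -7.0, 0], 0.9, 0], [[3.1, -8.2, 0], 0.9, 0], [[3.5, -9.3, 0], 0.9, 0], [[3.73, -10.0, 0], 0.9, 0], [[3.73, -10.0, 0], 0.9, 0], [[3.73, -10.0, 0], 0.9, 0], [[3.73, -10.0, 0], 0.9, 0]]'

```text
time_s: 16.15
ee_pos: [0.5776, 0.0341, 0.2479]
ee_rot: [180.0, 0.2, -6.4]
force: [0.4, 0.1, -0.7]
opening: 0.1
```

Run:
```python
from hp import *
p,W=cloud('side')
cv2.imwrite('pics/s10.png',cv2.resize(p[60:360,200:450,::-1],None,fx=2,fy=2,interpolation=cv2.INTER_CUBIC))
o=bot.observe();print(o['ee_pos'],o['ee_rot'],o['opening'],o['force'])
print(bot.spot_point('side','h1'))
```

```text
[0.57772792 0.03378584 0.24840395] [ 1.79970323e+02  1.10807747e-01 -6.40650034e+00] 0.10378152856605753 [ 0.92767996  0.10960429 -1.02626306]
[{'xyz': [0.5944, 0.1287, 0.1354], 'conf': 0.69}, {'xyz': [0.5213, -0.3838, 0.0495], 'conf': 0.67}, {'xyz': [0.5802, 0.0319, 0.2223], 'conf': 0.55}]
```

View pics/s10.png

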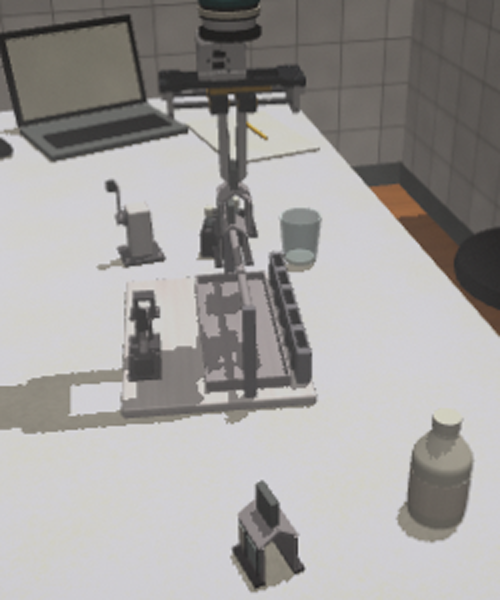

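Held hanger is above the bar midway, the first one hangs behind it. Lower and release.

Call:
step_arm --steps '[[[0, 0, 0.6], 0, 0], [[0, 0, 1.2], 0, 0], [[0, 0, 1.7], 0, 0], [[0, 0, 2.1], 0, 0], [[0, 0, 2.25], 0, 0], [[0, 0, 2.29], 0, 0], [[0, 0, 2.33], 0, 0], [[0, 0, 2.33], 0, 0]]'

```text
time_s: 17.05
ee_pos: [0.5788, 0.0347, 0.1573]
ee_rot: [180.0, -0.1, -6.3]
force: [-0.1, 0.4, -1.0]
opening: 0.103
```

Run:
```python
from hp import *
p,W=cloud('side')
cv2.imwrite('pics/s11.png',cv2.resize(p[60:260,200:450,::-1],None,fx=2.5,fy=2.5,interpolation=cv2.INTER_CUBIC))
o=bot.observe();print(o['ee_pos'],o['ee_rot'],o['opening'],o['force'])
print(bot.spot_point('side','h1'))
```

```text
[0.57885138 0.03472317 0.15732437] [ 1.79994389e+02 -1.14204367e-01 -6.32387616e+00] 0.10566410803541615 [ 0.29555267 -1.10187384 -0.13960131]
[{'xyz': [0.5218, -0.3837, 0.0453], 'conf': 0.88}, {'xyz': [0.5797, 0.0367, 0.1341], 'conf': 0.59}, {'xyz': [0.5914, 0.1266, 0.1362], 'conf': 0.43}, {'xyz': [0.5751, 0.0391, 0.1388], 'conf': 0.18}]
```

View pics/s11.png

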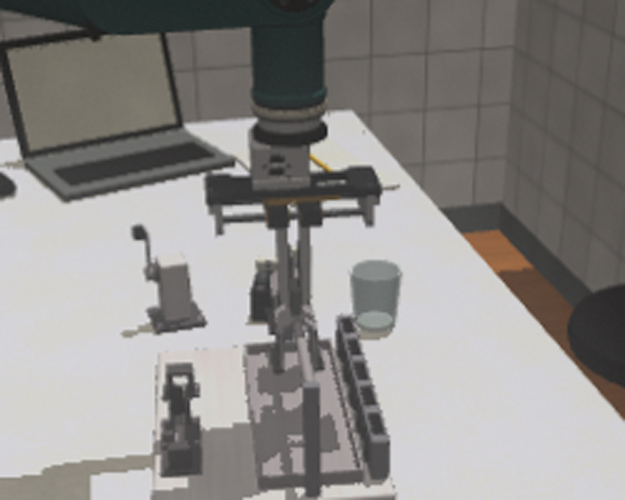

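Call:
step_arm --steps '[[[0, 0, 0], 0, 20], [[0, 0, 0], 0, 40], [[0, 0, 0], 0, 40], [[0, 0, 0], 0, 40], [[0, 0, -0.6], 0, 40], [[0, 0, -1.5], 0, 40], [[0, 0, -2.33], 0, 40], [[0, 0, -2.33], 0, 40]]'

```text
time_s: 17.95
ee_pos: [0.5806, 0.0351, 0.256]
ee_rot: [-179.9, -0.6, -6.3]
force: [-0.6, 0.4, 0.9]
opening: 0.428
```

Run:
```python
from hp import *
for c in('side','top'):
    p,W=cloud(c)
    cv2.imwrite(f'pics/{c}12.png',p[:,:,::-1])
    print(bot.spot_point(c,'h1'))
    q=sel(W,(.46,.58),(-.45,-.31),(.075,.11)); rep(' b fin',q); print((q.max(0)+q.min(0))/2)
o=bot.observe();print(o['ee_pos'],o['ee_rot'],o['opening'],o['force'])
chain((.579,.038,.25,-6.3),(.522,-.382,.25,13.8))
```

```text
[{'xyz': [0.5858, 0.0372, 0.1341], 'conf': 0.8}, {'xyz': [0.5943, 0.1245, 0.1343], 'conf': 0.73}, {'xyz': [0.5215, -0.3838, 0.0495], 'conf': 0.67}]
 b fin 136 mean [ 0.521  -0.3875  0.0876] ang -74.4 sd [0.0112 0.0031] min [ 0.514 -0.402  0.075] max [ 0.53  -0.365  0.095]
[ 0.52193179 -0.38341603  0.08515728]
[{'xyz': [0.5214, -0.3809, 0.0471], 'conf': 0.89}, {'xyz': [0.5899, 0.1242, 0.1311], 'conf': 0.62}, {'xyz': [0.732, 0.2624, -0.0014], 'conf': 0.58}, {'xyz': [0.431, 0.3316, 0.0737], 'conf': 0.54}]
 b fin 51 mean [ 0.5235 -0.3779  0.0927] ang -78.0 sd [0.0105 0.0029] min [ 0.516 -0.396  0.08 ] max [ 0.53  -0.362  0.1  ]
[ 0.52266128 -0.37867784  0.09010482]
[0.57761284 0.03510621 0.24765182] [ 1.79992508e+02  1.67985643e-01 -6.30143558e+00] 0.42737868297197423 [-0.48992908 -0.48826405 -0.62338368]
(0.522, -0.382, 0.25, 13.8) ([-0.26, 10.59, -0.0], -2.51)
```

View pics/side12.png

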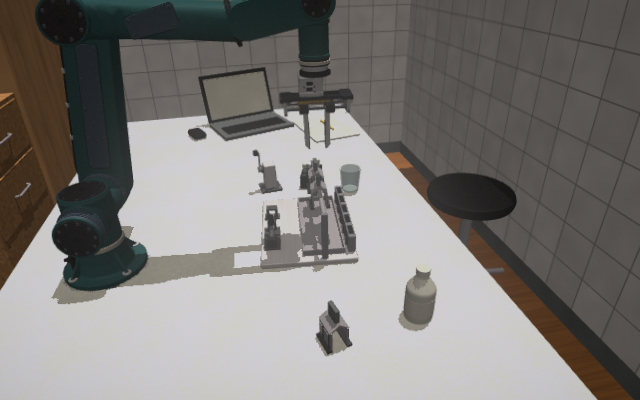

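Call:
step_arm --steps '[[[-0.26, 10.53, 0], -2.5, 40], [[-0.26, 10.53, 0], -2.5, 40], [[-0.26, 10.53, 0], -2.5, 40], [[-0.26, 10.53, 0], -2.5, 40], [[-0.26, 10.53, 0], -2.5, 40], [[-0.26, 10.53, 0], -2.5, 40], [[-0.26, 10.53, 0], -2.5, 40], [[-0.26, 10.53, 0], -2.5, 40], [[-0.26, 10.53, 0], -2.5, 40], [[-0.26, 10.53, 0], -2.5, 40], [[-0.26, 10.53, 0], -2.5, 40], [[-0.26, 10.53, 2.25], -2.5, 40], [[-0.26, 10.53, 2.25], -2.5, 40], [[-0.26, 10.53, 2.25], -2.5, 40], [[-0.26, 10.53, 2.25], -2.5, 40]]'

```text
time_s: 19.65
ee_pos: [0.5219, -0.3806, 0.1591]
ee_rot: [-179.9, 0.1, 13.8]
force: [0.7, 0.4, 0.2]
opening: 0.423
```

Run:
```python
from hp import *
p,W=cloud('side')
cv2.imwrite('pics/side13.png',p[:,:,::-1])
q=sel(W,(.46,.58),(-.45,-.31),(.075,.11)); rep(' b fin',q); print((q.max(0)+q.min(0))/2)
o=bot.observe();print(o['ee_pos'],o['ee_rot'],o['opening'],o['force'])
print(bot.spot_point('side','h1'))
```

```text
b fin 140 mean [ 0.5209 -0.388   0.0874] ang -74.7 sd [0.0113 0.0031] min [ 0.514 -0.403  0.075] max [ 0.53  -0.366  0.095]
[ 0.52189763 -0.3843214   0.08486343]
[ 0.52286357 -0.38188216  0.16174865] [ 1.79879306e+02 -1.05971332e-01  1.37854999e+01] 0.4229023933558966 [ 0.39433446 -1.01959075  0.58860196]
[{'xyz': [0.521, -0.3859, 0.0462], 'conf': 0.95}, {'xyz': [0.591, 0.1254, 0.1341], 'conf': 0.58}]
```

View pics/side13.png

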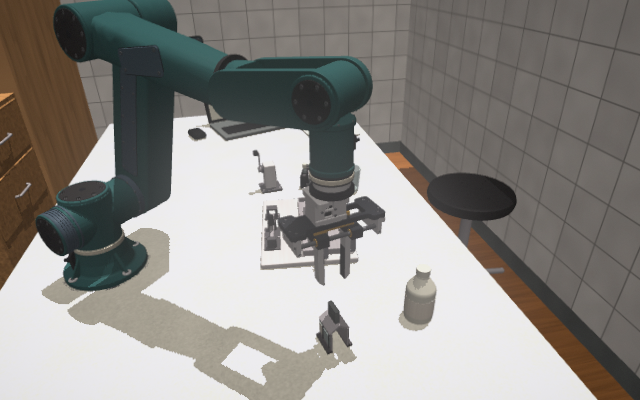

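Call:
step_arm --steps '[[[0, 0, 1.2], 0, 40], [[0, 0, 2.25], 0, 40], [[0, 0, 2.25], 0, 40], [[0, 0, 2.25], 0, 40], [[0, 0, 2.25], 0, 0], [[0, 0, 2.25], 0, 0], [[0, 0, 2.25], 0, 0], [[0, 0, 2.25], 0, 0], [[0, 0, 2.25], 0, 0], [[0, 0, 1.5], 0, 0], [[0, 0, 0.5], 0, 0], [[0, 0, -0.7], 0, 0], [[0, 0, -1.9], 0, 0], [[0, 0, -2.25], 0, 0], [[0, 0, -2.25], 0, 0], [[0, 0, -2.25], 0, 0]]' --squeeze 25

```text
time_s: 21.35
ee_pos: [0.5211, -0.382, 0.2467]
ee_rot: [-179.8, 0.1, 13.7]
force: [-0.2, -0.0, -1.9]
opening: 0.109
```

Run:
```python
from hp import *
p,W=cloud('side')
cv2.imwrite('pics/side14.png',p[:,:,::-1])
o=bot.observe();print(o['ee_pos'],o['ee_rot'],o['opening'],o['force'])
print(bot.spot_point('side','h1'))
chain((.522,-.382,.25,13.7),(.569,-.0535,.25,-6.3))
```

```text
[ 0.52078823 -0.38171944  0.2454324 ] [-179.69581937    0.2092791    13.69314386] 0.10878005491206641 [-0.24593371  0.1195527  -2.49131243]
[{'xyz': [0.5159, -0.3843, 0.2232], 'conf': 0.71}, {'xyz': [0.5826, 0.0362, 0.1319], 'conf': 0.42}]
(0.569, -0.0535, 0.25, -6.3) ([3.09, -7.7, -0.0], 2.5)
```

View pics/side14.png

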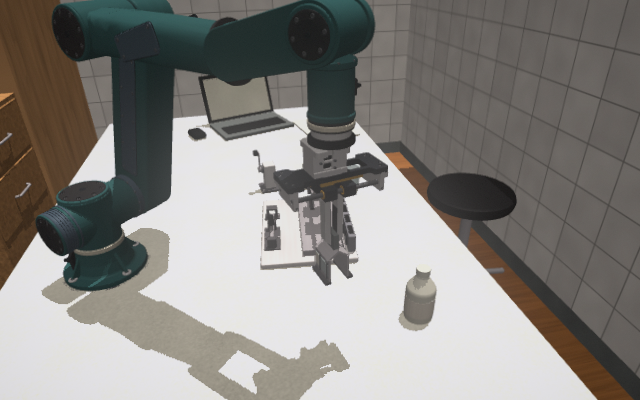

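Call:
step_arm --steps '[[[0.4, -0.9, 0], 0.4, 0], [[0.8, -2.0, 0], 0.9, 0], [[1.25, -3.1, 0], 1.5, 0], [[1.7, -4.2, 0], 2.0, 0], [[2.1, -5.3, 0], 2.5, 0], [[2.6, -6.4, 0], 2.5, 0], [[2.9, -7.2, 0], 2.5, 0], [[3.09, -7.7, 0], 2.5, 0], [[3.09, -7.7, 0], 2.5, 0], [[3.09, -7.7, 0], 2.5, 0], [[3.09, -7.7, 0], 2.5, 0]]'

```text
time_s: 22.55
ee_pos: [0.5683, -0.0549, 0.248]
ee_rot: [180.0, 0.1, -6.4]
force: [0.0, 0.7, -1.4]
opening: 0.107
```

Run:
```python
from hp import *
p,W=cloud('side')
cv2.imwrite('pics/s15.png',cv2.resize(p[60:360,200:450,::-1],None,fx=2,fy=2,interpolation=cv2.INTER_CUBIC))
o=bot.observe();print(o['ee_pos'],o['ee_rot'],o['opening'],o['force'])
print(bot.spot_point('side','h1'))
```

```text
[ 0.56847106 -0.05509519  0.24841812] [ 1.79990652e+02  1.03415884e-01 -6.40012095e+00] 0.10239525899769496 [-0.04973263  0.09391529 -1.19440699]
[{'xyz': [0.5815, 0.0375, 0.1317], 'conf': 0.73}, {'xyz': [0.5912, 0.127, 0.1339], 'conf': 0.66}, {'xyz': [0.5679, -0.056, 0.2282], 'conf': 0.58}]
```

View pics/s15.png

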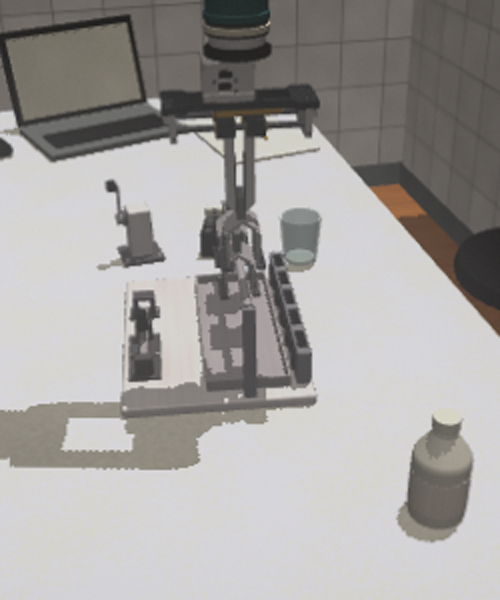

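Call:
step_arm --steps '[[[0, 0, 0.6], 0, 0], [[0, 0, 1.2], 0, 0], [[0, 0, 1.7], 0, 0], [[0, 0, 2.1], 0, 0], [[0, 0, 2.25], 0, 0], [[0, 0, 2.29], 0, 0], [[0, 0, 2.33], 0, 0], [[0, 0, 2.33], 0, 0]]'

```text
time_s: 23.45
ee_pos: [0.5693, -0.0543, 0.1572]
ee_rot: [180.0, -0.1, -6.3]
force: [-0.1, 0.5, -1.7]
opening: 0.106
```

Run:
```python
from hp import *
p,W=cloud('side')
cv2.imwrite('pics/s16.png',cv2.resize(p[60:260,200:450,::-1],None,fx=2.5,fy=2.5,interpolation=cv2.INTER_CUBIC))
o=bot.observe();print(o['ee_pos'],o['ee_rot'],o['opening'],o['force'])
print(bot.spot_point('side','h1'))
```

```text
[ 0.56933438 -0.05424677  0.15719577] [ 1.79986459e+02 -9.60134297e-02 -6.31887619e+00] 0.1088461667932512 [-0.03181084 -0.51020776 -1.55024385]
[{'xyz': [0.5939, 0.1273, 0.1366], 'conf': 0.72}, {'xyz': [0.5673, -0.0537, 0.1329], 'conf': 0.71}, {'xyz': [0.5829, 0.0345, 0.1343], 'conf': 0.54}]
```

View pics/s16.png

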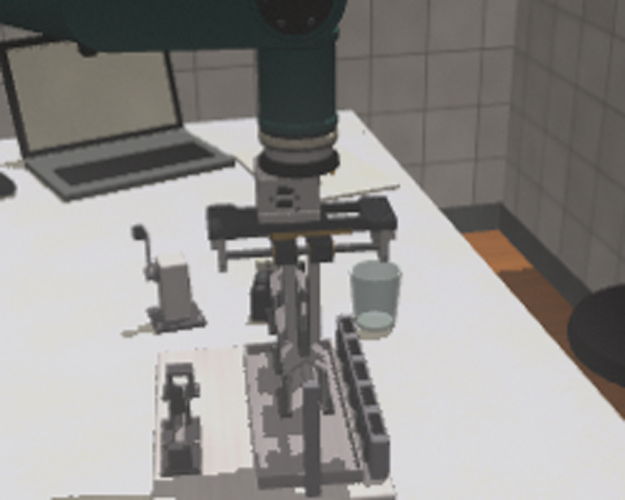

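Call:
step_arm --steps '[[[0, 0, 0.03], 0, 0], [[0, 0, 0.03], 0, 20], [[0, 0, 0.03], 0, 40], [[0, 0, 0.03], 0, 40], [[0, 0, 0.03], 0, 40], [[0, 0, -0.6], 0, 40], [[0, 0, -1.5], 0, 40], [[0, 0, -2.33], 0, 40], [[0, 0, -2.33], 0, 40]]'

```text
time_s: 24.45
ee_pos: [0.5711, -0.0543, 0.2557]
ee_rot: [180.0, -0.6, -6.3]
force: [0.1, -0.1, 0.9]
opening: 0.426
```

Run:
```python
from hp import *
for c in('side','top'):
    p,W=cloud(c)
    cv2.imwrite(f'pics/{c}17.png',p[:,:,::-1])
    print(bot.spot_point(c,'h1'),bot.spot_point(c,'bolt_knob'),bot.spot_point(c,'keeper'))
    q=sel(W,(.41,.47),(-.05,.05),(.078,.1)); rep(' knob',q)
    q=sel(W,(.53,.63),(-.15,.17),(.16,.19)); rep(' fins',q)
o=bot.observe();print(o['ee_pos'],o['ee_rot'],o['opening'],o['force'])
cv2.imwrite('pics/s17.png',cv2.resize(cv2.imread('pics/side17.png')[130:290,230:400],None,fx=3.5,fy=3.5,interpolation=cv2.INTER_CUBIC))
```

```text
[{'xyz': [0.5704, -0.0543, 0.1338], 'conf': 0.81}, {'xyz': [0.5835, 0.0363, 0.132], 'conf': 0.68}, {'xyz': [0.593, 0.1256, 0.1363], 'conf': 0.53}] [{'xyz': [0.4408, 0.006, 0.0756], 'conf': 0.61}] [{'xyz': [0.4561, 0.1126, 0.0291], 'conf': 0.86}]
 knob 24 mean [0.4384 0.0034 0.0831] ang -125.7 sd [0.0042 0.004 ] min [ 0.431 -0.002  0.079] max [0.446 0.012 0.087]
 fins 138 mean [0.5743 0.0149 0.1739] ang -96.0 sd [0.0745 0.0029] min [ 0.562 -0.074  0.16 ] max [0.591 0.142 0.181]
[{'xyz': [0.5882, 0.1276, 0.1328], 'conf': 0.63}, {'xyz': [0.5783, 0.0372, 0.1304], 'conf': 0.62}] [{'xyz': [0.58, 0.0366, 0.1338], 'conf': 0.67}, {'xyz': [0.4385, 0.0043, 0.071], 'conf': 0.61}, {'xyz': [0.4318, 0.3343, 0.0726], 'conf': 0.45}] [{'xyz': [0.4488, 0.1114, 0.0333], 'conf': 0.89}]
 knob 25 mean [0.4418 0.0087 0.0856] ang 173.2 sd [0.0043 0.0035] min [0.435 0.003 0.081] max [0.449 0.014 0.093]
 fins 92 mean [0.5862 0.0978 0.1791] ang 83.6 sd [0.0411 0.003 ] min [0.575 0.036 0.161] max [0.595 0.145 0.187]
[ 0.5682854  -0.05386211  0.24779639] [-1.79981523e+02  1.66300747e-01 -6.30717332e+00] 0.42792121890440393 [ 0.94994916  0.12001892 -0.3035263 ]
```

View pics/s17.png

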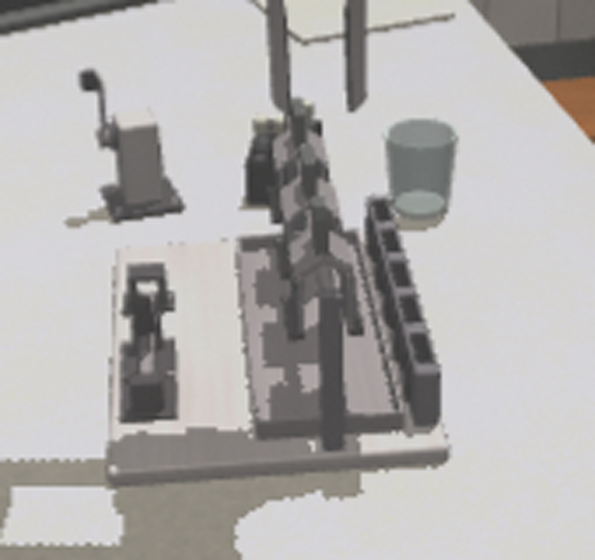

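View pics/top17.png

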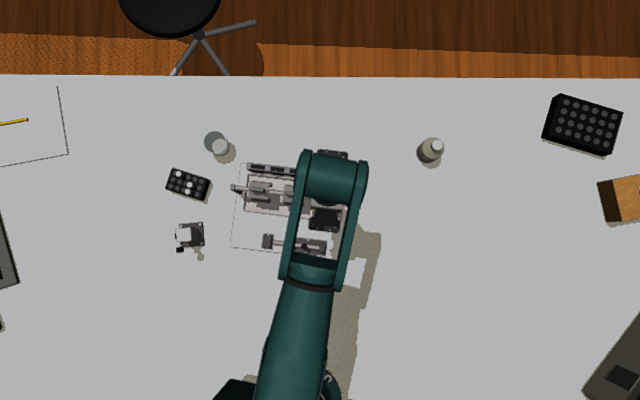

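Run:
```python
from hp import *
chain((.569,-.0535,.25,-6.3),(.4316,-.0243,.25,-6.3),(.4316,-.0243,.062,-6.3))
```

```text
(0.4316, -0.0243, 0.25, -6.3) ([-3.49, -0.35, -0.0], -0.0)
(0.4316, -0.0243, 0.062, -6.3) ([-3.49, -0.35, 4.7], -0.0)
```

Call:
step_arm --steps '[[[-3.5, -0.35, 0], 0, 0], [[-3.5, -0.35, 0], 0, 0], [[-3.5, -0.35, 0], 0, 0], [[-3.5, -0.35, 0], 0, 0], [[-3.5, -0.35, 0], 0, 0], [[-3.5, -0.35, 1.2], 0, 0], [[-3.5, -0.35, 2.4], 0, 0], [[-3.5, -0.35, 3.5], 0, 0], [[-3.5, -0.35, 3.8], 0, 0], [[-3.5, -0.35, 3.8], 0, 0]]'

```text
time_s: 25.85
ee_pos: [0.4305, -0.0246, 0.0955]
ee_rot: [-180.0, 0.3, -6.3]
force: [0.7, -0.1, 0.4]
opening: 0.004
```

Run:
```python
from hp import *
p,W=cloud('side')
cv2.imwrite('pics/s18.png',cv2.resize(p[100:300,220:400,::-1],None,fx=3,fy=3,interpolation=cv2.INTER_CUBIC))
o=bot.observe();print(o['ee_pos'],o['ee_rot'],o['opening'],o['force'])
```

```text
[ 0.43216845 -0.02491766  0.09789766] [-1.79993261e+02  1.71162172e-02 -6.31721075e+00] 0.005655983509662538 [ 0.63606659  0.00598274 -0.02578572]
```

View pics/s18.png

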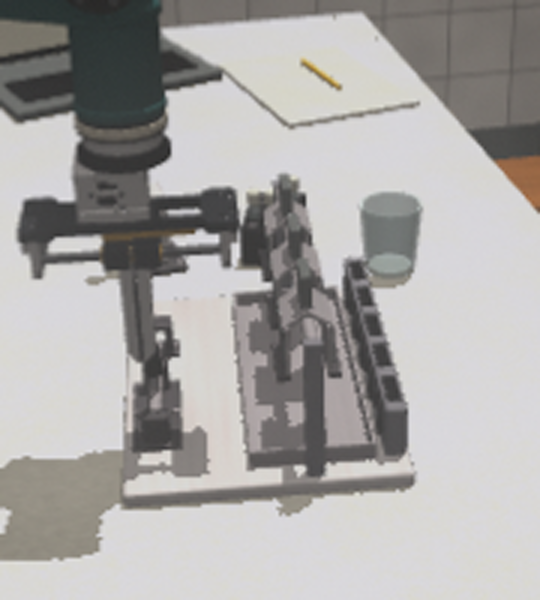

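Call:
step_arm --steps '[[[0, 0, 0.9], 0, 0], [[0, 0, 0.9], 0, 0], [[0, 0, 0.9], 0, 0], [[0, -0.3, 0.9], 0, 0], [[0, -0.5, 0.9], 0, 0], [[0, -0.7, 0.9], 0, 0], [[0, -0.9, 0.9], 0, 0], [[0, -1.1, 0.9], 0, 0], [[0, -1.1, 0.9], 0, 0]]'

```text
time_s: 26.8
ee_pos: [0.436, 0.0205, 0.0615]
ee_rot: [-179.9, 0.0, -6.2]
force: [-0.2, -0.4, -0.2]
opening: 0.005
```

Run:
```python
from hp import *
p,W=cloud('side')
cv2.imwrite('pics/s19.png',cv2.resize(p[100:300,220:400,::-1],None,fx=3,fy=3,interpolation=cv2.INTER_CUBIC))
o=bot.observe();print(o['ee_pos'],o['ee_rot'],o['opening'],o['force'])
print(bot.spot_point('side','bolt_knob'))
```

```text
[0.43564568 0.0202515  0.06114807] [-1.79927095e+02  6.83223926e-02 -6.23055717e+00] 0.001397903911146733 [ 0.15619758 -0.30189817 -0.04932227]
[{'xyz': [0.4438, 0.0382, 0.0728], 'conf': 0.55}]
```

View pics/s19.png

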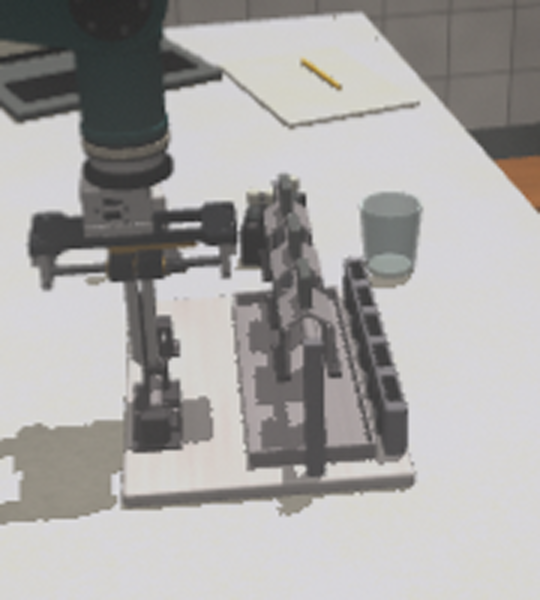

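Call:
step_arm --steps '[[[0, -0.1, 0], 0, 0], [[0, -0.2, 0], 0, 0], [[0, -0.2, 0], 0, 0]]'

```text
time_s: 27.2
ee_pos: [0.4362, 0.0259, 0.061]
ee_rot: [179.8, 0.1, -6.3]
force: [-2.0, -5.6, -0.6]
opening: 0.004
```

Call:
step_arm --steps '[[[0, -0.1, 0], 0, 0], [[0, -0.2, 0], 0, 0], [[0, -0.2, 0], 0, 0]]'

```text
time_s: 27.5
ee_pos: [0.4363, 0.0265, 0.0612]
ee_rot: [178.9, 0.1, -6.4]
force: [-4.6, -23.2, 1.9]
opening: 0.005
```

Run:
```python
from hp import *
for i in range(3): print(bot.spot_point('side','bolt_knob') if i else bot.read_camera('side')[0].shape)
o=bot.observe();print(o['ee_pos'],o['force'])
```

```text
(400, 640, 3)
[{'xyz': [0.443, 0.044, 0.0746], 'conf': 0.44}]
[{'xyz': [0.443, 0.044, 0.0746], 'conf': 0.44}]
[0.43624338 0.02651682 0.06114429] [ -4.54787732 -22.67007688   1.72092   ]
```

Call:
step_arm --steps '[[[0, -0.5, 0], 0, 0], [[0, 0.2, 0], 0, 0], [[0, 0.7, 0], 0, 0], [[0, 0.7, -1.0], 0, 0], [[0, 0.7, -2.2], 0, 0], [[0, 0.7, -3.4], 0, 0], [[0, 0.7, -4.7], 0, 0], [[0, 0.7, -4.7], 0, 0], [[0, 0.7, -4.7], 0, 0], [[0, 0.7, -4.7], 0, 0]]'

```text
time_s: 28.65
ee_pos: [0.4341, 0.0075, 0.2478]
ee_rot: [-180.0, 0.2, -6.3]
force: [0.1, -0.4, -0.2]
opening: 0.004
```

My first row there was wrong: it commanded 20 mm further into the stop for one row before the finger backed off. I'll check that nothing was disturbed.

Run:
```python
from hp import *
for c in('side','top'):
    p,W=cloud(c)
    cv2.imwrite(f'pics/{c}20.png',p[:,:,::-1])
    print(bot.spot_point(c,'h1'),bot.spot_point(c,'bolt_knob'),bot.spot_point(c,'keeper'),bot.spot_point(c,'bar_mid'),bot.spot_point(c,'roller'))
    q=sel(W,(.41,.47),(0,.08),(.078,.1)); rep(' knob',q)
cv2.imwrite('pics/s20.png',cv2.resize(cv2.imread('pics/side20.png')[130:290,230:400],None,fx=3.5,fy=3.5,interpolation=cv2.INTER_CUBIC))
chain((.435,.0075,.25,-6.3),(.4282,.2757,.25,4.8),(.4282,.2757,.118,4.8))
```

```text
[{'xyz': [0.57, -0.0561, 0.1348], 'conf': 0.63}, {'xyz': [0.5912, 0.1242, 0.1338], 'conf': 0.58}, {'xyz': [0.5826, 0.0354, 0.1337], 'conf': 0.55}, {'xyz': [0.4309, 0.3363, 0.0767], 'conf': 0.19}] [{'xyz': [0.4439, 0.0419, 0.0726], 'conf': 0.54}] [{'xyz': [0.4582, 0.1111, 0.0329], 'conf': 0.91}] [{'xyz': [0.5806, 0.0432, 0.1379], 'conf': 0.93}] [{'xyz': [0.4318, 0.3365, 0.1368], 'conf': 0.63}]
 knob 19 mean [0.4424 0.039  0.0835] ang -14.5 sd [0.0042 0.0038] min [0.436 0.033 0.078] max [0.451 0.046 0.086]
[{'xyz': [0.5786, 0.0364, 0.1332], 'conf': 0.73}, {'xyz': [0.5685, -0.0526, 0.1299], 'conf': 0.7}, {'xyz': [0.5922, 0.1271, 0.1335], 'conf': 0.62}, {'xyz': [0.7169, -0.3559, -0.0007], 'conf': 0.37}] [{'xyz': [0.4303, 0.3317, 0.0728], 'conf': 0.28}] [{'xyz': [0.4513, 0.1132, 0.0341], 'conf': 0.88}] [{'xyz': [0.5812, 0.0417, 0.1421], 'conf': 0.77}] [{'xyz': [0.4294, 0.3362, 0.1352], 'conf': 0.37}]
 knob 0
(0.4282, 0.2757, 0.25, 4.8) ([-0.9, -6.65, -0.0], -1.39)
(0.4282, 0.2757, 0.118, 4.8) ([-0.9, -6.65, 3.3], -1.39)
```

View pics/s20.png

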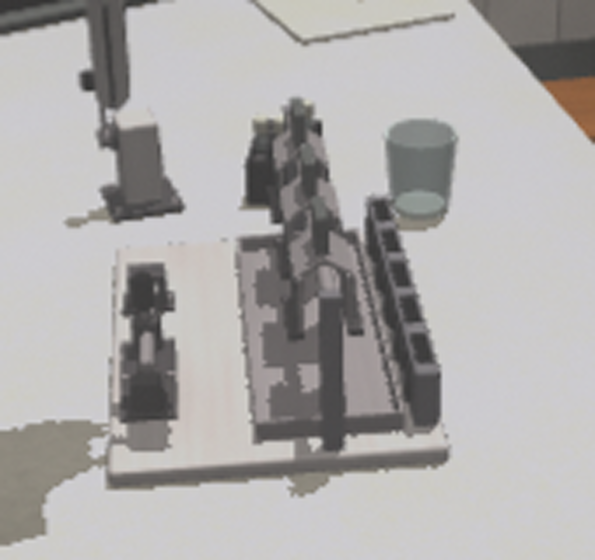

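Call:
step_arm --steps '[[[-0.9, -6.65, 0], -1.4, 0], [[-0.9, -6.65, 0], -1.4, 0], [[-0.9, -6.65, 0], -1.4, 0], [[-0.9, -6.65, 0], -1.4, 0], [[-0.9, -6.65, 0], -1.4, 0], [[-0.9, -6.65, 0], -1.4, 0], [[-0.9, -6.65, 0], -1.4, 0], [[-0.9, -6.65, 0], -1.4, 0], [[-0.9, -6.65, 1.2], -1.4, 0], [[-0.9, -6.65, 2.4], -1.4, 0], [[-0.9, -6.65, 3.3], -1.4, 0], [[-0.9, -6.65, 3.3], -1.4, 0], [[-0.9, -6.65, 3.3], -1.4, 0]]'

```text
time_s: 30.55
ee_pos: [0.4287, 0.2743, 0.1183]
ee_rot: [180.0, -0.0, 4.8]
force: [0.4, 1.6, 0.9]
opening: 0.002
```

Call:
step_arm --steps '[[[0, -0.6, 0], 0, 0], [[0, -1.1, 0], 0, 0], [[0, -1.5, 0], 0, 0], [[0, -1.8, 0], 0, 0], [[0, -2.0, 0], 0, 0], [[0, -2.0, 0], 0, 0], [[0, -2.0, 0], 0, 0]]'

```text
time_s: 31.25
ee_pos: [0.4219, 0.3532, 0.1173]
ee_rot: [179.7, 0.0, 4.8]
force: [0.9, -6.5, -2.5]
opening: 0.006
```

Run:
```python
from hp import *
o=bot.observe();print(o['ee_pos'],o['force'])
p,W=cloud('side'); print(bot.spot_point('side','roller'))
cv2.imwrite('pics/s21.png',cv2.resize(p[100:230,200:400,::-1],None,fx=3.5,fy=3.5,interpolation=cv2.INTER_CUBIC))
```

```text
[0.42189762 0.35315972 0.11732709] [ 0.94183021 -6.52053465 -2.52333377]
[{'xyz': [0.4271, 0.3741, 0.1204], 'conf': 0.58}, {'xyz': [0.7186, -0.3566, 0.0004], 'conf': 0.49}]
```

View pics/s21.png

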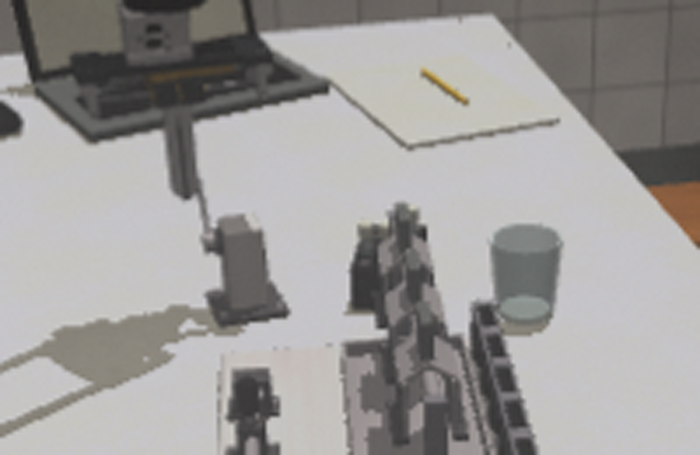

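Call:
step_arm --steps '[[[0, 0.6, 0], 0, 0], [[0, 1.5, 0], 0, 0], [[0, 2.0, 0], 0, 0], [[0, 2.0, 0], 0, 0], [[0, 2.0, -2], 0, 0], [[0, 2.0, -3], 0, 0], [[0, 2.0, -3], 0, 0], [[0, 2.0, -3], 0, 0]]'

```text
time_s: 32.15
ee_pos: [0.4302, 0.2778, 0.2432]
ee_rot: [-179.7, -0.6, 5.0]
force: [0.7, 0.5, 0.2]
opening: 0.006
```

Run:
```python
from hp import *
for c in('side','top'):
    p,W=cloud(c); cv2.imwrite(f'pics/{c}22.png',p[:,:,::-1])
    for t in('h1','roller','bolt_knob','tube_rack_c','reagent','beaker'): print(c,t,[(r['conf'],np.round(r['xyz'],3).tolist()) for r in bot.spot_point(c,t)])
```

```text
side h1 [(0.71, [0.571, -0.056, 0.136]), (0.69, [0.583, 0.033, 0.132]), (0.49, [0.592, 0.126, 0.137])]
side roller [(0.63, [0.43, 0.336, 0.136]), (0.38, [0.569, -0.055, 0.134])]
side bolt_knob [(0.57, [0.443, 0.043, 0.074])]
side tube_rack_c [(0.8, [0.619, 0.349, 0.017]), (0.44, [0.443, 0.043, 0.073])]
side reagent [(0.92, [0.714, -0.353, 0.002])]
side beaker [(0.59, [0.732, 0.263, -0.005])]
top h1 [(0.96, [0.567, -0.055, 0.131]), (0.83, [0.591, 0.125, 0.132]), (0.79, [0.58, 0.039, 0.133])]
top roller []
top bolt_knob [(0.5, [0.444, 0.041, 0.069])]
top tube_rack_c [(0.7, [0.618, 0.353, 0.022])]
top reagent [(0.73, [0.72, -0.356, -0.0]), (0.57, [0.432, 0.329, 0.072])]
top beaker [(0.77, [0.729, 0.261, -0.001]), (0.22, [0.618, 0.352, 0.02])]
```

View pics/side22.png

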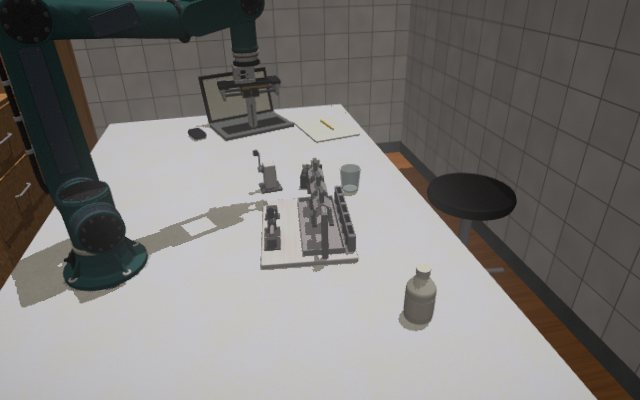

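View pics/top22.png

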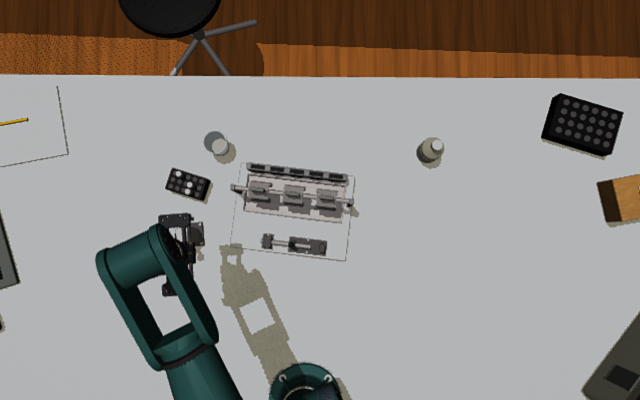

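The three hangers sit evenly spaced on the bar (top view 260, 293 and 327, around row 195). The roller arm is upright at (257,153) in the side view, the bolt is home, and the bystanders are where they started. Handing in.

```bash
python3 -c "
from bench import bot
print(bot.hand_in(), bot.observe()['time_s'])"
```

```text
the job is handed in; nothing more can be done
the job is handed in; nothing more can be done
```

The smear dryer job is done and handed in at about 32 s of the 210 s allowed. The hand-in gave no verdict, so what follows is from my own measurements.

- **Switch test:** I pushed the roller arm about 35–38 mm to the left (roughly 0.6–0.68 rad, past the 0.5 rad click). It sprang back upright.
- **Hangers:** All three hangers on the bench are hung at about +88, 0 and −92 mm along the bar. Their centres read 0.131–0.137 m high, where 0.133 m is expected, and there are clear gaps between them.
- **Bolt:** I pushed it until it met a hard stop. The knob-to-keeper distance measures about 70–72 mm, against 72 mm at home.
- **Dryer start:** I pushed the roller arm over again, about 0.65–0.7 rad, and released it. The roller now reads 0.136 m high, which is its rest height.
- **Bystanders:** The tube rack, bottle and beaker are within a few mm of their starting positions, which is as fine as the cameras can tell.

- **Mistake:** As I backed off the bolt, my first 0.1 s row pushed 20 mm further into the stop by mistake. The force during that row was not read; scaling from the 23 N I read just before, I estimate up to about 70 N at the fingers, below the 120 N wrist limit. Pictures afterwards showed nothing displaced.
- **Not confirmed directly:** The clicks and the bolt travel were inferred from camera positions and forces, not read from the joints. The knob itself moved only about 36 mm, which fits home because the bolt seemed to start about 10 mm in rather than fully drawn.
- **Detector disagreement:** The detectors sometimes reported the wrong thing at low confidence. In the last top view the roller was not detected, so its rest position rests on the side camera alone.

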